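# Swap the rod lens in a V-block and hold the new one down

### The arm

A 6-joint arm with a two-finger parallel gripper is mounted at the origin on a cart in front of the work surface, level with it; the furniture and walls round the work are solid. World frame = base frame: x ahead of the robot, y to its left, z up, the work surface at z = 0. Lengths are in m, angles in rad, forces in N, time in s.
With the tool pointing down it reaches from about 0.375 to 0.9 m from the base axis. Payload 3.1 kg.
Tool frame: the origin (TCP) lies at the very end of the fingers, on their centre line; the grasp point (between the pads) lies 19 mm behind it; z points along the fingers, y is the direction in which the jaws open and shut (so a half turn about z gives the same grasp; the last joint's range is limited). The gripper opens to 87 mm and grips with 3 to 60 N. Pads are 19 mm wide; open, the fingers measure 117 mm over their backs; the gripper's body (75 mm by 190 mm) begins 51 mm behind the grasp point.
Start: joints at [-1.339, 0.527, 1.433, -0, 1.181, -0.178], TCP at [0.25, -0.573, 0.223] pointing down, gripper open.
Joint ranges: [-3.08, 3.08], [-0.75, 2.2], [0.22, 2.44], [-1.43, 4.57], [0, 2.65], [-2.85, 2.85]. Speed limits (rad/s): [2.79, 2.79, 3.14, 3.14, 3.14, 3.14].

### API

Orientations are given as a unit quaternion [x, y, z, w].
In Python, from rig import robot gives the robot as it stands. The module is installed in compiled form; this text tells all that it offers.
- The arm moves only by the tool send_rows, never from a script. Its argument "deltas" is a list of rows, each an object of numbers: "tx", "ty", "tz": the shift along the tool's x, y, z in cm; "rx", "ry", "rz": the turn, a rotation vector about the tool's x, y, z in rad. A call has 1 to 5 rows; each row is the pose to reach, as a shift and turn from the pose commanded when the call began, along the tool's axes at that moment; what a row does not reach only later rows make up. A row lasts 1/12 s, in which the tool goes at most 41.7 mm and 7.16 degrees, less where a joint would pass 70% of its speed; a pose out of reach is approached as far as the arm can. A call with a gripper value outside its range is refused whole. "claw" is the finger opening in cm, from 0 to 8.7, set as the call begins (left out, the last holds). The fingers move at their own pace and stop on an object; "squeeze" is the grip in N (left out, the last holds). Time passes only in rows, so rows that repeat a pose let the fingers close. It gives the time, the measured TCP pose, the force and the opening at its end, in the units of the state.
- robot.get_obs(): the state, without advancing time (a new reading comes with each control period).
- robot.camera(name): name is "scene" or "side" or "wrist"; returns a dict with "color" (400x640x3 uint8, red, green, blue), "z_map" (400x640 float32, m along the optical axis (not along the pixel's ray), 0 where there is no reading), "intrinsics" (3x3 intrinsics, pixels), "R" (3x3) and "t" (3): a world point X has camera coordinates R X + t; the wrist camera has in their place "tool_from_camera" (4x4, takes a point from camera to tool coordinates, whose origin is the TCP and whose axes are the flange's). Camera axes: x right, y down, z forward; pixel columns grow to the right and rows downward; lengths in m; the calibration is good to about 2 mm. A picture is of the moment at which its call begins: read the wrist's pose just before it.
- robot.hand_in(): hands the job in, once; it reports no verdict.
Trained networks look in the newest picture that a camera, given by its name, has taken for a name from the list of things; names that differ only in an ending like _2 or _b are one class to them, and where a whole thing is asked for, a point or a joint stands for the part that bears it (a point fixed in the world has none). Each returns a list of dicts, best first, with "p" (0 to 1); they miss things now and then, are a little off and sometimes report something else, mostly with a low value. They report only what shows in the picture. A call takes as long as a camera call.
- robot.outline_of(label, camera): "pixels" (400x640 bool, what is visible of it) and "xy" ([column, row] in pixels, amid what is visible of it).
- robot.tip_of(label, camera): "xy" ([column, row] in pixels: a listed point, or the origin of a listed thing).
The state is a dict: "time": time; "q": joint angles; "joint_velocities": joint speeds; "joint_torque": joint torques, N m; "position": TCP position; "tool_rot": TCP orientation; "ft_force": force on the tool from outside, world axes, zero at the start; "moment": the same for the moment, N m; "grip_width": finger opening in m.
Only numpy, scipy, OpenCV 4.12 (cv2) and the standard library are available. Lean on these libraries where they do the work, as an engineer would, in place of code of your own. Each camera call takes 0.05 s, during which the arm holds its last target.

### The job

The lens barrel lying in the steel V-block is a reject: take it out and drop it into the wire basket. Then lift the new lens barrel off the white stand and, without letting it fall, lay it centred in the V-block, so that it lies down on both sloping faces of both saddles. Finish while holding it there: the fingers are still pushing it down into the V at about 10 N (never hard) when the program ends, and nothing is let go after that. Leave the amber jar and the two beakers beside the work standing where they are.

Things in the scene. Friction and masses are not known exactly. Their poses are not given: they have to be found in the camera images.
- vblock: Steel V-block fixed to the worktop, base plate 94 x 58 mm, 12 mm thick, 64 mm high at the saddles' tops. Origin: centre of its underside, on the worktop. x axis: along the V's groove; y across it; z up. Two saddles, each 16 mm long (x from -36 to -20 mm and from 20 to 36 mm) and 49 mm wide, with an open gap of 40 mm between them in which fingers can reach down beside the barrel to the base plate. Each saddle has an upright 90 degree V, its root 42.8 mm above the worktop.
- v_axis (a point): Where the middle of a seated barrel lies: 64 mm above the worktop over the V-block's origin; x along the groove (either way round fits), z up. The V-block is rigid: a barrel gripped even 0.5 mm off the groove's middle bears on one side only, while one that is released there settles on both faces and can then be pushed from on top with the shut fingers (its crest is then 79 mm above the worktop).
- v_flank_left: The sloping faces of both saddles on the V-block's +y side (fixed to it, same origin and axes as the V-block).
- v_flank_right: The sloping faces of both saddles on the V-block's -y side (fixed to it, same origin and axes as the V-block).
- stand: White plastic storage stand fixed to the worktop, 90 x 58 mm, base 10 mm thick. Origin: centre of its underside. x along the barrel that it carries, z up. Two cheeks 12 mm thick (centred at x = -31 and 31 mm, 54 mm wide) with square notches 34 mm wide, bottom 49 mm and horns 61 mm above the worktop; 50 mm of open space between the cheeks.
- old_lens: The rejected lens barrel: plain aluminium cylinder 30 mm in diameter, 84 mm long, glass in both ends, about 0.11 kg. Origin: its middle, on its axis; x axis along the cylinder. It starts lying in the V-block, axis 64 mm above the worktop.
- new_lens: The new lens barrel, same make and size: cylinder 30 mm in diameter, 84 mm long, about 0.11 kg. Origin: its middle, on its axis; x axis along the cylinder. It starts lying in the notches of the white stand, axis 64 mm above the worktop.
- basket: Open wire basket for rejects, fixed to the worktop, 116 x 110 mm, 40 mm high (rim), walls 3 mm. Origin: centre of its underside; x along the 116 mm side, y along the 110 mm side. Beside the work, to the left: a tall grey column (x over 0.40, y over 0.39 m) and a tall upright dark board (from x 0.63, y 0.20 m away to the back left); keep the arm clear of both.
- basket_floor (a point): Centre of the basket's inner floor, 6 mm above the worktop; axes as the basket.
- amber_jar: Bystander: amber jar with black cap, 52 mm across, 89 mm high; origin at the centre of its underside.
- beaker_1: Bystander: empty glass beaker, 76 x 71 mm, 89 mm high; origin at the centre of its underside.
- beaker_2: Bystander: empty glass beaker, 60 x 55 mm, 74 mm high; origin at the centre of its underside.

How it is judged:
By the outcome, as a careful person would: the job done as asked, in the order asked, and still so for the second after the job is handed in, while the arm keeps its last pose, push and grip.
It also fails if it takes over 67 s, if anything falls off the work surface, if the arm or the gripper's body presses on something with over 40 N, if the wrist force passes 120 N, or if a joint passes its speed limit or range.

## Working session

There is one attempt and no reset: what is moved stays moved. The work goes in short steps, Python scripts to look and compute and a tool call to move; the robot and the scene stay as the last step left them, time stands still between calls to the robot, and variables do not carry over. Pictures are saved under pics/ and viewed, and the job is handed in when it is done.

Besides the shell and the picture viewer there is one more tool, called after "Call:" as name([rows], argument=value, ...), one row to a line, values as JSON. send_rows: Moves the arm, as the interface text tells. Its arguments: {"type":"object","properties":{"deltas":{"type":"array","items":{"type":"object","properties":{"tx":{"type":"number"},"ty":{"type":"number"},"tz":{"type":"number"},"rx":{"type":"number"},"ry":{"type":"number"},"rz":{"type":"number"}}}},"claw":{"type":"number"},"squeeze":{"type":"number"}},"required":["deltas"]}

```bash
mkdir -p pics; cat > h.py <<'E'
import numpy as np, cv2
from rig import robot
def snap(n,f):
    c=robot.camera(n); cv2.imwrite('pics/'+f,c['color'][:,:,::-1]); return c
def world(c,mask):
    z=c['z_map']; K=c['intrinsics']; v,u=np.where(mask&(z>0)); d=z[v,u]
    P=np.stack([(u-K[0,2])*d/K[0,0],(v-K[1,2])*d/K[1,1],d],1)
    return (P-c['t'])@c['R']
def ray(c,xy,h):
    K=c['intrinsics']; d=np.array([(xy[0]-K[0,2])/K[0,0],(xy[1]-K[1,2])/K[1,1],1])@c['R']; o=-c['R'].T@c['t']
    return o+d*(h-o[2])/d[2]
E
python3 - <<'E'
from h import *
np.set_printoptions(precision=4,suppress=True)
o=robot.get_obs();print(o)
H=dict(vblock=0,v_axis=.064,stand=0,old_lens=.064,new_lens=.064,basket=0,basket_floor=.006,amber_jar=0,beaker_1=0,beaker_2=0)
for n in ['scene','side']:
    c=snap(n,n+'0.png')
    print(n,-c['R'].T@c['t'])
    for l in H:
        t=robot.tip_of(l,n)
        print(l,[(round(a['p'],2),np.round(a['xy']),ray(c,a['xy'],H[l])[:2]) for a in t[:3]])
        m=robot.outline_of(l,n)
        for a in m[:2]:
            P=world(c,a['pixels'])
            if len(P): print('   ol',round(a['p'],2),a['xy'],len(P),np.median(P,0),np.percentile(P,2,axis=0),np.percentile(P,98,axis=0))
E
```

```text
{'time': 0.0, 'q': array([-1.3385,  0.5284,  1.4339, -0.    ,  1.1814, -0.1785]), 'joint_velocities': array([ 0.0014,  0.0019, -0.001 ,  0.0004, -0.0013, -0.0002]), 'joint_torque': array([  0.0013, -44.0035, -17.6596,   0.0634,   0.0583,  -0.0002]), 'position': array([ 0.2495, -0.5723,  0.2216]), 'tool_rot': array([ 0.979 ,  0.204 , -0.    , -0.0011]), 'ft_force': array([ 0.047 , -0.0892, -0.9472]), 'moment': array([ 0.0053, -0.0027,  0.0438]), 'grip_width': 0.08702289972897105}
scene [0.1975 0.6021 0.577 ]
vblock [(0.93, array([369., 207.]), array([ 0.5529, -0.1444]))]
   ol 0.71 [365.5, 203.0] 990 [ 0.5437 -0.1259  0.0217] [ 0.5081 -0.156   0.0055] [ 0.598  -0.103   0.0624]
v_axis [(0.89, array([367., 184.]), array([ 0.5554, -0.1355]))]
   ol 0.71 [364.4, 203.3] 1034 [ 0.5438 -0.1258  0.0217] [ 0.5081 -0.156   0.0046] [ 0.5982 -0.1024  0.0635]
stand [(0.87, array([334., 270.]), array([0.5158, 0.0695]))]
   ol 0.82 [337.1, 260.5] 508 [0.5195 0.0607 0.015 ] [0.4309 0.023  0.0017] [0.5365 0.1597 0.1221]
   ol 0.41 [308.0, 203.9] 1405 [ 0.6684 -0.0719  0.0094] [ 0.5989 -0.1526  0.0009]
[... 3676 characters left out ...]
822 -0.1423  0.0662]
beaker_1 [(0.96, array([396., 276.]), array([ 0.7352, -0.1985])), (0.88, array([349., 277.]), array([ 0.6513, -0.1668]))]
   ol 0.77 [353.3, 264.4] 1032 [ 0.6543 -0.1608  0.0453] [ 0.6259 -0.1938  0.004 ] [ 0.6758 -0.1433  0.0764]
   ol 0.58 [399.8, 265.7] 1845 [ 0.7358 -0.1961  0.0511] [ 0.6966 -0.2349  0.0036] [ 0.765  -0.1686  0.0911]
beaker_2 [(0.96, array([396., 276.]), array([ 0.7352, -0.1985])), (0.88, array([349., 277.]), array([ 0.6513, -0.1668]))]
   ol 0.77 [353.3, 264.4] 1032 [ 0.6543 -0.1608  0.0453] [ 0.6259 -0.1938  0.004 ] [ 0.6758 -0.1433  0.0764]
   ol 0.58 [399.8, 265.7] 1845 [ 0.7358 -0.1961  0.0511] [ 0.6966 -0.2349  0.0036] [ 0.765  -0.1686  0.0911]
```

View pics/scene0.png

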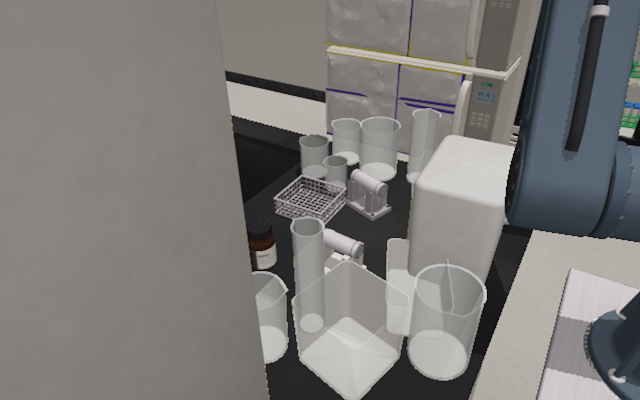

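View pics/side0.png

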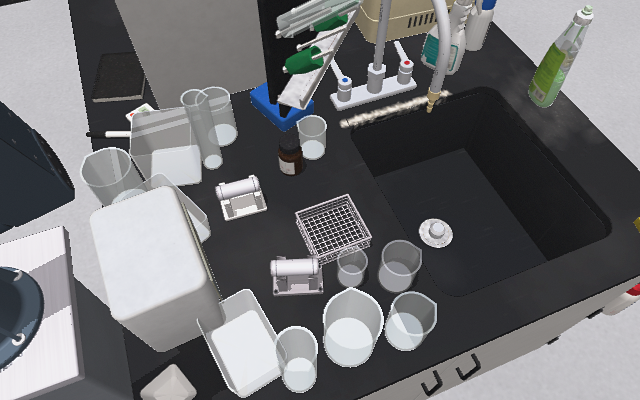

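```bash
cat >> h.py <<'E'
def axisfit(P,r=.015,zc=None):
    # fit horizontal cylinder: params x0,y0,z0,yaw
    from scipy.optimize import least_squares
    m=np.median(P,0)
    best=None
    for yaw0 in np.arange(0,np.pi,np.pi/6):
        f=lambda p: np.hypot(-np.sin(p[3])*(P[:,0]-p[0])+np.cos(p[3])*(P[:,1]-p[1]),P[:,2]-p[2])-r
        g=lambda p: np.r_[f(p),1e-3*(np.cos(p[3])*(m[0]-p[0])+np.sin(p[3])*(m[1]-p[1]))]
        s=least_squares(g,[m[0],m[1],.064,yaw0],loss='soft_l1',f_scale=.001)
        if best is None or s.cost<best.cost: best=s
    p=best.x; a=np.array([np.cos(p[3]),np.sin(p[3])]); q=(P[:,:2]-p[:2])@a
    e=np.percentile(q,[1,99]); c=p[:2]+a*e.mean()
    return dict(c=c,z=p[2],yaw=np.degrees(p[3])%180,len=e[1]-e[0],cost=best.cost/len(P))
E
python3 - <<'E'
from h import *
np.set_printoptions(precision=4,suppress=True)
for n in ['scene','side']:
    c=robot.camera(n)
    for l,ctr in [('old_lens',(.555,-.135)),('new_lens',(.508,.066))]:
        z=c['z_map']; P=world(c,z>0)
        d=np.hypot(P[:,0]-ctr[0],P[:,1]-ctr[1])
        Q=P[(d<.055)&(P[:,2]>.0665)&(P[:,2]<.085)]
        print(n,l,len(Q),axisfit(Q))
E
```

```text
scene old_lens 416 {'c': array([ 0.5527, -0.1395]), 'z': np.float64(0.06550720913500593), 'yaw': np.float64(161.3018926774792), 'len': np.float64(0.08470466270845636), 'cost': np.float64(9.116950372488513e-07)}
scene new_lens 575 {'c': array([0.5018, 0.0637]), 'z': np.float64(0.06521197485546565), 'yaw': np.float64(176.62908100500184), 'len': np.float64(0.0745895567095554), 'cost': np.float64(6.567204400630561e-07)}
side old_lens 757 {'c': array([ 0.5524, -0.1371]), 'z': np.float64(0.0648480792494252), 'yaw': np.float64(161.48263287822311), 'len': np.float64(0.08445933826237381), 'cost': np.float64(5.315205882985517e-07)}
side new_lens 579 {'c': array([0.5063, 0.066 ]), 'z': np.float64(0.06497327773097078), 'yaw': np.float64(176.65577859000763), 'len': np.float64(0.08385493631775691), 'cost': np.float64(5.886833947096738e-07)}
```

```bash
cat > hm.py <<'E'
from h import *
x0,x1,y0,y1=.15,.95,-.65,.45; s=.002
H=np.zeros((int((x1-x0)/s)+1,int((y1-y0)/s)+1))
for n in ['scene','side']:
    c=robot.camera(n); P=world(c,c['z_map']>0)
    i=((P[:,0]-x0)/s).astype(int); j=((P[:,1]-y0)/s).astype(int)
    k=(i>=0)&(j>=0)&(i<H.shape[0])&(j<H.shape[1])&(P[:,2]<.6)
    np.maximum.at(H,(i[k],j[k]),P[k,2])
np.save('H.npy',H)
im=cv2.applyColorMap(np.clip(H/.35*255,0,255).astype(np.uint8),cv2.COLORMAP_JET)
im=im[::-1,::-1].copy() # x up, y left
for gx in np.arange(.2,.95,.1):
    r=H.shape[0]-1-int((gx-x0)/s); cv2.line(im,(0,r),(im.shape[1],r),(255,255,255),1); cv2.putText(im,'%.1f'%gx,(0,r),0,.4,(255,255,255))
for gy in np.arange(-.6,.45,.1):
    q=H.shape[1]-1-int((gy-y0)/s); cv2.line(im,(q,0),(q,im.shape[0]),(255,255,255),1); cv2.putText(im,'%.1f'%gy,(q,12),0,.4,(255,255,255))
cv2.imwrite('pics/hm.png',im); 
# max heights coarse grid 5cm
for gx in np.arange(.2,.95,.05):
    r=[]
    for gy in np.arange(.4,-.651,-.05):
        i=int((gx-x0)/s);j=int((gy-y0)/s); b=H[max(0,i-12):i+13,max(0,j-12):j+13]; r.append('%3d'%(100*np.percentile(b,95)))
    print('%.2f'%gx,' '.join(r))
E
python3 hm.py
```

```text
0.20   0   0   0   0   0   0  36  45  47  33   0   0   0   0   0   0   0   0   0   0   0   0
0.25   0   1   0   0  13  14  35  43  47  37  42   0   0   1   0   0   0   0   0   0   0   0
0.30   0   1   0   0  14   0  14   0  20  45  47  20  20   1   0   0   0   0   0   0   0   0
0.35   1   0  11  12  12  14   0   0  20  20  20  20  19   1   0   0   0   0   0   0   0   0
0.40  52   0  12   2   0  12   6   6  20  20  20  20   9   8   9   0   0   0   0   0   0   0
0.45  28   0   0  12  20  12   0   7   1   0   0   9   7   0  17   0   0   0   0   0   0   0
0.50  27   0  11  12  20   0   7   8   0   0   1   7   0  16  17  17   0   0   0   0   0   0
0.55  26   0  11  12   0   0   1   8   0   0   7   8   0  13  16   0   0   0   0   0   0   0
0.60  24   0   0   0   0   5   8   0   4   4   4   8   0  13  12  12   0   0   0   0   0   0
0.65  23   4   4   8  34   9   9   0   4   0   1   7   7  13  13   0   0   0   0   0   0   0
0.70   0   0   0  30  34  35   7   0   4   4   4   7   9  10   0  10   0   0   0   0   0   0
0.75   0   0  19  21  23  36  36   0   0   0   0   8   9   8  10   0   0   0   0   0   0   0
0.80   0  13  22  15   0   0   0   0   0   0   0   0   0   0   0   0   0   0   0   0   0   0
0.85   0  14  21   7   0   0   0   0   0   0   0   0   0   0   0   0   0   0   0   0   0   0
0.90  14   0   1  24   0   0  35  34   0   0   0   0   0   0   0   0   0   0   0   0   0   0
```

View pics/hm.png

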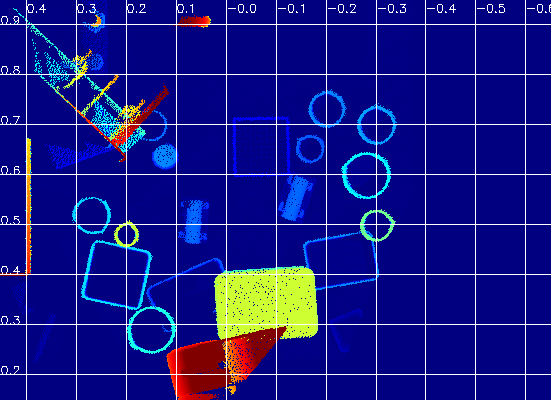

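```bash
cat >> h.py <<'E'
from scipy.spatial.transform import Rotation as Ro
def go(x,y,z,yaw,o=None):
    o=o or robot.get_obs(); R=Ro.from_quat(o['tool_rot']); p=o['position']
    a=np.radians(yaw); T=np.array([[np.cos(a),np.sin(a),0],[np.sin(a),-np.cos(a),0],[0,0,-1]])
    d=R.inv().apply(np.array([x,y,z])-p)*100; r=(R.inv()*Ro.from_matrix(T)).as_rotvec()
    print('t=%.2f'%o['time'],'pos',p.round(4),'yaw',np.degrees(np.arctan2(*R.as_matrix()[[1,0],0])).round(2),'F',o['ft_force'].round(1),'w',round(o['grip_width'],4)); print('  t cm',d.round(3),'r',r.round(4))
E
python3 - <<'E'
from h import *
go(.553,-.138,.29,-18.6); go(.51,-.18,.29,-18.6)
E
```

```text
t=2.30 pos [ 0.2496 -0.573   0.2226] yaw 23.54 F [-0.2  0.2  0.1] w 0.0868
  t cm [ 45.184 -27.76   -6.745] r [-0.      0.      0.7355]
t=2.30 pos [ 0.2496 -0.573   0.2226] yaw 23.54 F [-0.2  0.2  0.1] w 0.0868
  t cm [ 39.565 -25.627  -6.745] r [-0.      0.      0.7355]
```

Call:
send_rows([
  {"tz":-4},
  {"tx":4,"ty":-2,"tz":-6.7,"rz":0.1},
  {"tx":45.2,"ty":-27.8,"tz":-6.7,"rz":0.735},
  {"tx":45.2,"ty":-27.8,"tz":-6.7,"rz":0.735},
  {"tx":45.2,"ty":-27.8,"tz":-6.7,"rz":0.735},
])

```text
schema error: expected keys tx, ty, tz, rx, ry, rz
```

```bash
python3 -c "
from h import *
go(.553,-.138,.29,-18.6)"
```

```text
t=2.30 pos [ 0.2496 -0.573   0.2226] yaw 23.54 F [-0.2  0.2  0.1] w 0.0868
  t cm [ 45.184 -27.76   -6.745] r [-0.      0.      0.7355]
```

Call:
send_rows([
  {"tx":0,"ty":0,"tz":-4,"rx":0,"ry":0,"rz":0},
  {"tx":4,"ty":-2,"tz":-6.7,"rx":0,"ry":0,"rz":0.1},
  {"tx":45.2,"ty":-27.8,"tz":-6.7,"rx":0,"ry":0,"rz":0.735},
  {"tx":45.2,"ty":-27.8,"tz":-6.7,"rx":0,"ry":0,"rz":0.735},
  {"tx":45.2,"ty":-27.8,"tz":-6.7,"rx":0,"ry":0,"rz":0.735},
])

```text
time: 2.72
position: [0.3431, -0.4429, 0.2861]
tool_rot: [0.999, -0.033, 0.0, 0.0]
ft_force: [0.8, 0.7, -0.9]
grip_width: 0.087
```

```bash
python3 -c "
from h import *
go(.553,-.138,.29,-18.6)"
```

```text
t=2.72 pos [ 0.3431 -0.4429  0.2861] yaw -3.8 F [ 0.8  0.7 -0.9] w 0.087
  t cm [ 18.924 -31.81   -0.399] r [ 0.0008 -0.0011  0.2583]
```

Call:
send_rows([
  {"tx":18.9,"ty":-31.8,"tz":-0.4,"rx":0,"ry":0,"rz":0.258},
  {"tx":18.9,"ty":-31.8,"tz":-0.4,"rx":0,"ry":0,"rz":0.258},
  {"tx":18.9,"ty":-31.8,"tz":-0.4,"rx":0,"ry":0,"rz":0.258},
  {"tx":18.9,"ty":-31.8,"tz":-0.4,"rx":0,"ry":0,"rz":0.258},
  {"tx":18.9,"ty":-31.8,"tz":-0.4,"rx":0,"ry":0,"rz":0.258},
])

```text
time: 3.13
position: [0.4574, -0.2738, 0.288]
tool_rot: [0.987, -0.158, 0.0, 0.0]
ft_force: [0.7, -0.4, 0.0]
grip_width: 0.0871
```

```bash
python3 -c "
from h import *
go(.553,-.138,.29,-18.6)"
```

```text
t=3.13 pos [ 0.4574 -0.2738  0.288 ] yaw -18.19 F [ 0.7 -0.4  0. ] w 0.0871
  t cm [  4.844 -15.89   -0.205] r [ 0.0002 -0.0005  0.0071]
```

Call:
send_rows([
  {"tx":4.6,"ty":-15.2,"tz":-0.2,"rx":0,"ry":0,"rz":0},
  {"tx":4.6,"ty":-15.2,"tz":-0.2,"rx":0,"ry":0,"rz":0},
  {"tx":4.6,"ty":-15.2,"tz":-0.2,"rx":0,"ry":0,"rz":0},
  {"tx":4.6,"ty":-15.2,"tz":-0.2,"rx":0,"ry":0,"rz":0},
  {"tx":4.6,"ty":-15.2,"tz":-0.2,"rx":0,"ry":0,"rz":0},
])

```text
time: 3.55
position: [0.5506, -0.1401, 0.2899]
tool_rot: [0.988, -0.155, 0.001, -0.001]
ft_force: [-0.5, -0.6, -0.5]
grip_width: 0.0871
```

```bash
cat >> h.py <<'E'
def wsnap(f):
    o=robot.get_obs(); c=robot.camera('wrist'); 
    if f: cv2.imwrite('pics/'+f,c['color'][:,:,::-1])
    T=np.eye(4); T[:3,:3]=Ro.from_quat(o['tool_rot']).as_matrix(); T[:3,3]=o['position']
    W=T@c['tool_from_camera']; c['R']=W[:3,:3].T; c['t']=-W[:3,:3].T@W[:3,3]; return c
E
python3 - <<'E'
from h import *
np.set_printoptions(precision=4,suppress=True)
go(.553,-.138,.29,-18.6)
c=wsnap('w1.png'); print(-c['R'].T@c['t'], c['R'][2])
P=world(c,c['z_map']>0)
for l,h in [('old_lens',.064),('v_axis',.064),('vblock',0),('basket',0),('new_lens',.064)]:
    t=robot.tip_of(l,'wrist'); print(l,[(round(a['p'],2),np.round(a['xy']),ray(c,a['xy'],h)[:2]) for a in t[:2]])
for l,ctr in [('old_lens',(.553,-.138)),('new_lens',(.508,.066))]:
    d=np.hypot(P[:,0]-ctr[0],P[:,1]-ctr[1]); Q=P[(d<.055)&(P[:,2]>.0665)&(P[:,2]<.085)]
    print(l,len(Q), axisfit(Q) if len(Q)>50 else '')
E
```

```text
t=3.55 pos [ 0.5506 -0.1401  0.2899] yaw -17.8 F [-0.5 -0.6 -0.5] w 0.0871
  t cm [ 0.16  -0.276 -0.005] r [-0.0031 -0.0019  0.014 ]
[ 0.6181 -0.1625  0.4527] [-0.2493  0.0829 -0.9649]
old_lens [(0.9, array([316., 173.]), array([ 0.557 , -0.1373]))]
v_axis [(0.77, array([318., 173.]), array([ 0.5561, -0.14  ]))]
vblock [(0.57, array([316., 165.]), array([ 0.5584, -0.1384]))]
basket [(0.72, array([250., 112.]), array([ 0.6603, -0.071 ]))]
new_lens [(0.81, array([187., 250.]), array([0.5101, 0.0649]))]
old_lens 1554 {'c': array([ 0.5535, -0.1371]), 'z': np.float64(0.06423409079366078), 'yaw': np.float64(161.38591953449065), 'len': np.float64(0.08352972648051926), 'cost': np.float64(2.572836839409462e-07)}
new_lens 870 {'c': array([0.5226, 0.0656]), 'z': np.float64(0.06414227461330371), 'yaw': np.float64(176.76238685804327), 'len': np.float64(0.05401967923694759), 'cost': np.float64(3.870761214540784e-07)}
```

View pics/w1.png

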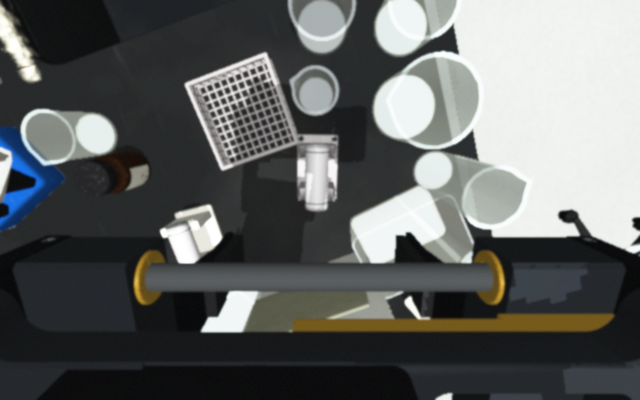

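Call:
send_rows([
  {"tx":0.1,"ty":-0.2,"tz":6,"rx":0.002,"ry":0.001,"rz":0.012},
  {"tx":0.1,"ty":-0.2,"tz":17,"rx":0.002,"ry":0.001,"rz":0.012},
  {"tx":0.1,"ty":-0.2,"tz":17,"rx":0.002,"ry":0.001,"rz":0.012},
  {"tx":0.1,"ty":-0.2,"tz":17,"rx":0.002,"ry":0.001,"rz":0.012},
  {"tx":0.1,"ty":-0.2,"tz":17,"rx":0.002,"ry":0.001,"rz":0.012},
])

```text
time: 4.27
position: [0.5433, -0.143, 0.1125]
tool_rot: [0.986, -0.165, -0.007, -0.003]
ft_force: [-1.0, 0.4, -0.2]
grip_width: 0.087
```

```bash
python3 - <<'E'
from h import *
np.set_printoptions(precision=4,suppress=True)
c=wsnap('w2.png'); go(.553,-.1372,.0455,-18.6)
P=world(c,c['z_map']>0)
for l,ctr in [('old_lens',(.553,-.138))]:
    d=np.hypot(P[:,0]-ctr[0],P[:,1]-ctr[1]); Q=P[(d<.055)&(P[:,2]>.0665)&(P[:,2]<.085)]
    print(l,len(Q), axisfit(Q) if len(Q)>50 else '')
E
```

```text
t=4.32 pos [ 0.5452 -0.1436  0.1153] yaw -18.99 F [-0.3 -0.3  0. ] w 0.0869
  t cm [ 0.599 -0.839  6.979] r [-0.0033  0.0105 -0.0068]
old_lens 4509 {'c': array([ 0.5569, -0.1384]), 'z': np.float64(0.06418770550114089), 'yaw': np.float64(161.37265975150768), 'len': np.float64(0.07707428511239037), 'cost': np.float64(1.9562349614246123e-07)}
```

View pics/w2.png

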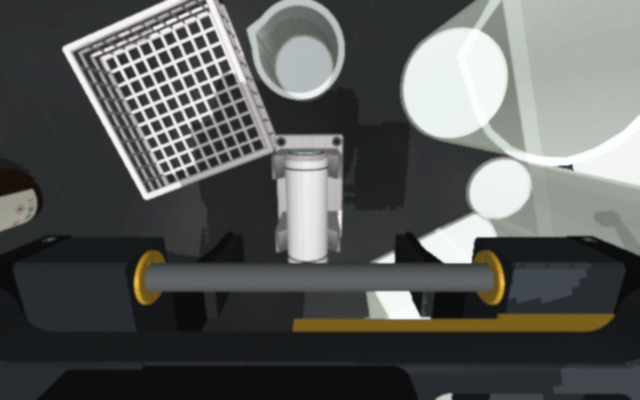

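Call:
send_rows([
  {"tx":0.6,"ty":-0.85,"tz":2,"rx":-0.003,"ry":0.01,"rz":-0.007},
  {"tx":0.6,"ty":-0.85,"tz":4,"rx":-0.003,"ry":0.01,"rz":-0.007},
  {"tx":0.6,"ty":-0.85,"tz":4,"rx":-0.003,"ry":0.01,"rz":-0.007},
  {"tx":0.6,"ty":-0.85,"tz":4,"rx":-0.003,"ry":0.01,"rz":-0.007},
  {"tx":0.6,"ty":-0.85,"tz":4,"rx":-0.003,"ry":0.01,"rz":-0.007},
])

```text
time: 4.73
position: [0.5592, -0.139, 0.0822]
tool_rot: [0.987, -0.161, 0.007, 0.002]
ft_force: [0.4, -0.8, -0.4]
grip_width: 0.0867
```

```bash
python3 - <<'E'
from h import *
go(.553,-.1370,.0455,-18.6)
E
```

```text
t=4.73 pos [ 0.5592 -0.139   0.0822] yaw -18.5 F [ 0.4 -0.8 -0.4] w 0.0867
  t cm [-7.060e-01  2.000e-03  3.663e+00] r [ 0.0016 -0.0152  0.0018]
```

Call:
send_rows([
  {"tx":0,"ty":0,"tz":0,"rx":0,"ry":0,"rz":0},
  {"tx":0,"ty":0,"tz":0,"rx":0,"ry":0,"rz":0},
  {"tx":0,"ty":0,"tz":0,"rx":0,"ry":0,"rz":0},
])

```text
time: 4.98
position: [0.5584, -0.1382, 0.081]
tool_rot: [0.987, -0.16, 0.006, 0.002]
ft_force: [-0.3, -0.7, 1.1]
grip_width: 0.0869
```

```bash
python3 - <<'E'
from h import *
go(.553,-.1370,.0455,-18.6)
E
```

```text
t=4.98 pos [ 0.5584 -0.1382  0.081 ] yaw -18.46 F [-0.3 -0.7  1.1] w 0.0869
  t cm [-0.594  0.054  3.543] r [ 0.0013 -0.0133  0.0024]
```

Call:
send_rows([
  {"tx":-0.6,"ty":0.05,"tz":0.5,"rx":0.001,"ry":-0.013,"rz":0.002},
  {"tx":-0.6,"ty":0.05,"tz":2.5,"rx":0.001,"ry":-0.013,"rz":0.002},
  {"tx":-0.6,"ty":0.05,"tz":3.5,"rx":0.001,"ry":-0.013,"rz":0.002},
  {"tx":-0.6,"ty":0.05,"tz":3.5,"rx":0.001,"ry":-0.013,"rz":0.002},
  {"tx":-0.6,"ty":0.05,"tz":3.5,"rx":0.001,"ry":-0.013,"rz":0.002},
])

```text
time: 5.4
position: [0.5515, -0.1361, 0.0438]
tool_rot: [0.987, -0.161, -0.002, -0.0]
ft_force: [0.7, 0.8, 0.0]
grip_width: 0.0872
```

Call:
send_rows([
  {"tx":0,"ty":0,"tz":0,"rx":0,"ry":0,"rz":0},
  {"tx":0,"ty":0,"tz":0,"rx":0,"ry":0,"rz":0},
])

```text
time: 5.57
position: [0.5527, -0.1367, 0.0451]
tool_rot: [0.987, -0.161, -0.001, -0.0]
ft_force: [-0.8, -0.5, -0.9]
grip_width: 0.0867
```

```bash
python3 - <<'E'
from h import *
go(.553,-.1370,.0455,-18.6)
E
```

```text
t=5.57 pos [ 0.5527 -0.1367  0.0451] yaw -18.57 F [-0.8 -0.5 -0.9] w 0.0867
  t cm [ 0.039  0.021 -0.037] r [0.0002 0.001  0.0006]
```

Call:
send_rows([
  {"tx":0,"ty":0.02,"tz":0,"rx":0,"ry":0,"rz":0},
  {"tx":0,"ty":0.02,"tz":0,"rx":0,"ry":0,"rz":0},
  {"tx":0,"ty":0.02,"tz":0,"rx":0,"ry":0,"rz":0},
  {"tx":0,"ty":0.02,"tz":0,"rx":0,"ry":0,"rz":0},
  {"tx":0,"ty":0.02,"tz":0,"rx":0,"ry":0,"rz":0},
], claw=2.6, squeeze=5)

```text
time: 5.98
position: [0.5523, -0.1367, 0.0448]
tool_rot: [0.987, -0.161, -0.001, -0.0]
ft_force: [0.7, 0.4, -0.3]
grip_width: 0.0613
```

Call:
send_rows([
  {"tx":0,"ty":0,"tz":0,"rx":0,"ry":0,"rz":0},
  {"tx":0,"ty":0,"tz":0,"rx":0,"ry":0,"rz":0},
  {"tx":0,"ty":0,"tz":0,"rx":0,"ry":0,"rz":0},
])

```text
time: 6.23
position: [0.5522, -0.1366, 0.0446]
tool_rot: [0.987, -0.161, -0.001, -0.0]
ft_force: [0.3, 0.1, 0.1]
grip_width: 0.042
```

```bash
python3 - <<'E'
from h import *
F=np.array([robot.get_obs()['ft_force'] for _ in range(1)]).mean(0); go(.553,-.1370,.0455,-18.6)
o=robot.get_obs(); R=Ro.from_quat(o['tool_rot']); print(R.inv().apply(F).round(2),o['moment'].round(2))
E
```

```text
t=6.23 pos [ 0.5522 -0.1366  0.0446] yaw -18.57 F [0.3 0.1 0.1] w 0.042
  t cm [ 0.09   0.007 -0.091] r [0.     0.0021 0.0006]
[ 0.3  -0.16 -0.06] [0.09 0.05 0.  ]
```

Call:
send_rows([
  {"tx":0,"ty":0,"tz":0,"rx":0,"ry":0,"rz":0},
  {"tx":0,"ty":0,"tz":0,"rx":0,"ry":0,"rz":0},
  {"tx":0,"ty":0,"tz":0,"rx":0,"ry":0,"rz":0},
  {"tx":0,"ty":0,"tz":0,"rx":0,"ry":0,"rz":0},
])

```text
time: 6.57
position: [0.5522, -0.1367, 0.0446]
tool_rot: [0.987, -0.161, -0.001, -0.0]
ft_force: [0.2, -0.1, -0.8]
grip_width: 0.0299
```

```bash
python3 - <<'E'
from h import *
go(.553,-.1370,.0455,-18.6)
o=robot.get_obs(); R=Ro.from_quat(o['tool_rot']); print(R.inv().apply(o['ft_force']).round(2),o['moment'].round(2))
c=wsnap('w3.png');o=robot.get_obs(); print(R.inv().apply(o['ft_force']).round(2))
P=world(c,c['z_map']>0)
d=np.hypot(P[:,0]-.553,P[:,1]+.138); Q=P[(d<.055)&(P[:,2]>.0665)&(P[:,2]<.085)]
print(len(Q), axisfit(Q) if len(Q)>50 else '')
E
```

```text
t=6.57 pos [ 0.5522 -0.1367  0.0446] yaw -18.57 F [ 0.2 -0.1 -0.8] w 0.0299
  t cm [ 0.088  0.005 -0.089] r [0.     0.002  0.0005]
[0.22 0.01 0.83] [0.03 0.01 0.02]
[-0.18 -0.67  0.11]
7132 {'c': array([ 0.5613431 , -0.13987331]), 'z': np.float64(0.06425053795802538), 'yaw': np.float64(161.35664654785086), 'len': np.float64(0.06841049027601177), 'cost': np.float64(1.0289619813400395e-06)}
```

View pics/w3.png

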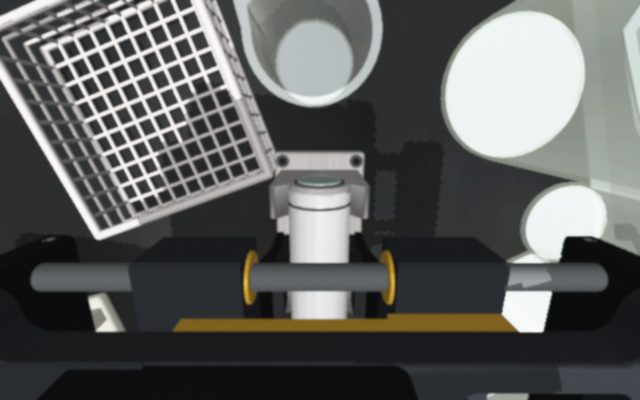

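Call:
send_rows([
  {"tx":0,"ty":0,"tz":0,"rx":0,"ry":0,"rz":0},
  {"tx":0,"ty":0,"tz":-1,"rx":0,"ry":0,"rz":0},
  {"tx":0,"ty":0,"tz":-3,"rx":0,"ry":0,"rz":0},
  {"tx":0,"ty":0,"tz":-6,"rx":0,"ry":0,"rz":0},
  {"tx":0,"ty":0,"tz":-8,"rx":0,"ry":0,"rz":0},
], squeeze=25)

```text
time: 7.03
position: [0.5527, -0.1368, 0.1267]
tool_rot: [0.987, -0.161, -0.0, -0.0]
ft_force: [1.3, -0.4, -1.6]
grip_width: 0.0294
```

```bash
python3 - <<'E'
from h import *
c=robot.camera('side'); P=world(c,c['z_map']>0)
Q=P[(P[:,2]>.030)&(P[:,2]<.05)&(P[:,0]>.58)&(P[:,0]<.74)&(P[:,1]>-.128)&(P[:,1]<.02)]
print(cv2.minAreaRect((Q[:,:2]*1000).astype(np.float32)),Q.min(0),Q.max(0))
go(.656,-.068,.125,-18.6)
E
```

```text
((656.9454956054688, -70.15440368652344), (116.47843933105469, 114.06666564941406), 0.21574154496192932) [ 0.59891572 -0.1272715   0.03000873] [ 0.71535573 -0.01316163  0.04685324]
t=7.08 pos [ 0.5551 -0.1378  0.1304] yaw -18.55 F [ 0.6 -0.5  0.1] w 0.0291
  t cm [ 7.337 -9.826  0.578] r [ 0.0009 -0.0067  0.0008]
```

Call:
send_rows([
  {"tx":2,"ty":-2.7,"tz":0,"rx":0,"ry":0,"rz":0},
  {"tx":7.3,"ty":-9.8,"tz":0,"rx":0,"ry":0,"rz":0},
  {"tx":7.3,"ty":-9.8,"tz":0,"rx":0,"ry":0,"rz":0},
  {"tx":7.3,"ty":-9.8,"tz":0,"rx":0,"ry":0,"rz":0},
  {"tx":7.3,"ty":-9.8,"tz":0,"rx":0,"ry":0,"rz":0},
])

```text
time: 7.5
position: [0.6546, -0.0651, 0.1244]
tool_rot: [0.987, -0.16, -0.0, -0.0]
ft_force: [-0.3, -0.4, -1.6]
grip_width: 0.0294
```

Call:
send_rows([
  {"tx":0,"ty":0,"tz":0,"rx":0,"ry":0,"rz":0},
  {"tx":0,"ty":0,"tz":0,"rx":0,"ry":0,"rz":0},
])

```text
time: 7.67
position: [0.6509, -0.0674, 0.1239]
tool_rot: [0.987, -0.162, -0.002, -0.0]
ft_force: [-0.9, -0.5, -1.2]
grip_width: 0.0293
```

```bash
python3 - <<'E'
from h import *
go(.657,-.069,.028,-18.6)
E
```

```text
t=7.67 pos [ 0.6509 -0.0674  0.1239] yaw -18.6 F [-0.9 -0.5 -1.2] w 0.0293
  t cm [ 0.671 -0.049  9.584] r [0.0006 0.0048 0.0001]
```

Call:
send_rows([
  {"tx":0.5,"ty":0,"tz":2,"rx":0,"ry":0.004,"rz":0},
  {"tx":0.5,"ty":0,"tz":5,"rx":0,"ry":0.004,"rz":0},
  {"tx":0.5,"ty":0,"tz":8,"rx":0,"ry":0.004,"rz":0},
  {"tx":0.5,"ty":0,"tz":9.5,"rx":0,"ry":0.004,"rz":0},
  {"tx":0.5,"ty":0,"tz":9.5,"rx":0,"ry":0.004,"rz":0},
])

```text
time: 8.08
position: [0.6524, -0.0689, 0.0252]
tool_rot: [0.987, -0.162, -0.004, -0.0]
ft_force: [-0.2, -0.1, -1.2]
grip_width: 0.0289
```

Call:
send_rows([
  {"tx":0,"ty":0,"tz":0,"rx":0,"ry":0,"rz":0},
  {"tx":0,"ty":0,"tz":0,"rx":0,"ry":0,"rz":0},
  {"tx":0,"ty":0,"tz":0,"rx":0,"ry":0,"rz":0},
])

```text
time: 8.33
position: [0.6585, -0.0694, 0.0314]
tool_rot: [0.987, -0.162, 0.003, 0.0]
ft_force: [0.0, -0.3, -0.9]
grip_width: 0.0292
```

Call:
send_rows([
  {"tx":0,"ty":0,"tz":0,"rx":0,"ry":0,"rz":0},
  {"tx":0,"ty":0,"tz":0,"rx":0,"ry":0,"rz":0},
  {"tx":0,"ty":0,"tz":0,"rx":0,"ry":0,"rz":0},
  {"tx":0,"ty":0,"tz":0,"rx":0,"ry":0,"rz":0},
], claw=4.6)

```text
time: 8.67
position: [0.6578, -0.0686, 0.0303]
tool_rot: [0.987, -0.161, 0.002, 0.0]
ft_force: [-0.5, -0.4, -0.4]
grip_width: 0.0443
```

```bash
python3 - <<'E'
from h import *
go(.657,-.069,.15,-18.6); c=wsnap('w4.png')
E
```

```text
t=8.67 pos [ 0.6578 -0.0686  0.0303] yaw -18.56 F [-0.5 -0.4 -0.4] w 0.0443
  t cm [ -0.024   0.059 -11.973] r [-0.0001 -0.0034  0.0007]
```

View pics/w4.png

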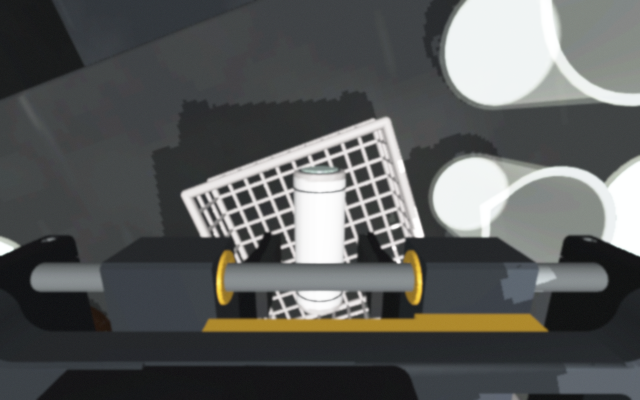

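Call:
send_rows([
  {"tx":0,"ty":0,"tz":-3,"rx":0,"ry":0,"rz":0},
  {"tx":0,"ty":0,"tz":-7,"rx":0,"ry":0,"rz":0},
  {"tx":0,"ty":0,"tz":-11,"rx":0,"ry":0,"rz":0},
  {"tx":0,"ty":0,"tz":-15,"rx":0,"ry":0,"rz":0},
  {"tx":0,"ty":0,"tz":-17,"rx":0,"ry":0,"rz":0},
], claw=8.7)

```text
time: 9.13
position: [0.6595, -0.069, 0.2053]
tool_rot: [0.987, -0.161, 0.005, 0.001]
ft_force: [0.6, -0.7, 1.0]
grip_width: 0.0717
```

Call:
send_rows([
  {"tx":0,"ty":0,"tz":0,"rx":0,"ry":0,"rz":0},
  {"tx":0,"ty":0,"tz":0,"rx":0,"ry":0,"rz":0},
])

```text
time: 9.3
position: [0.6577, -0.0686, 0.2013]
tool_rot: [0.987, -0.161, 0.003, 0.0]
ft_force: [-0.1, -0.6, -0.6]
grip_width: 0.0831
```

```bash
python3 - <<'E'
from h import *
go(.5075,.0655,.20,-3.3); c=wsnap('w5.png')
E
```

```text
t=9.30 pos [ 0.6577 -0.0686  0.2013] yaw -18.56 F [-0.1 -0.6 -0.6] w 0.0831
  t cm [-18.511  -7.932   0.027] r [ 0.0006 -0.0056 -0.2663]
```

View pics/w5.png

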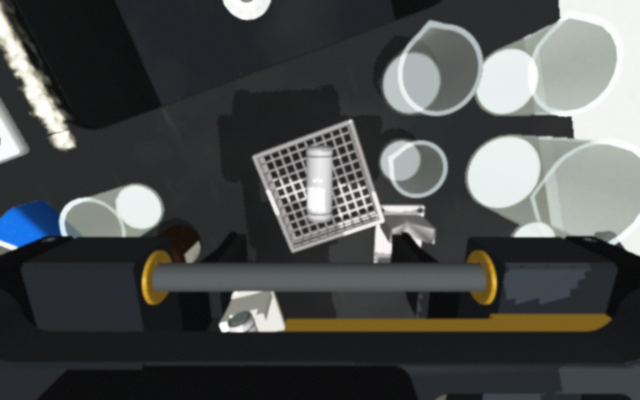

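Call:
send_rows([
  {"tx":-2,"ty":-0.8,"tz":0,"rx":0,"ry":-0.003,"rz":-0.04},
  {"tx":-18.5,"ty":-7.9,"tz":0,"rx":0,"ry":-0.003,"rz":-0.266},
  {"tx":-18.5,"ty":-7.9,"tz":0,"rx":0,"ry":-0.003,"rz":-0.266},
  {"tx":-18.5,"ty":-7.9,"tz":0,"rx":0,"ry":-0.003,"rz":-0.266},
  {"tx":-18.5,"ty":-7.9,"tz":0,"rx":0,"ry":-0.003,"rz":-0.266},
])

```text
time: 9.77
position: [0.513, 0.0577, 0.1966]
tool_rot: [1.0, -0.029, -0.003, -0.0]
ft_force: [0.6, 0.4, 0.6]
grip_width: 0.0871
```

Call:
send_rows([
  {"tx":-1,"ty":0,"tz":0,"rx":0,"ry":0,"rz":0},
  {"tx":-1,"ty":0,"tz":0,"rx":0,"ry":0,"rz":0},
  {"tx":-1,"ty":0,"tz":0,"rx":0,"ry":0,"rz":0},
])

```text
time: 10.02
position: [0.5062, 0.0572, 0.1981]
tool_rot: [1.0, -0.029, -0.001, 0.0]
ft_force: [1.3, -0.5, -0.1]
grip_width: 0.0874
```

```bash
python3 - <<'E'
from h import *
np.set_printoptions(precision=4,suppress=True)
c=wsnap('w6.png'); go(.5075,.0655,.11,-3.3); 
P=world(c,c['z_map']>0); np.save('P6.npy',P)
d=np.hypot(P[:,0]-.508,P[:,1]-.066); Q=P[(d<.055)&(P[:,2]>.0665)&(P[:,2]<.085)]
print(len(Q), axisfit(Q) if len(Q)>50 else '')
for l,h in [('new_lens',.064),('stand',0),('vblock',0),('v_axis',.064)]:
    t=robot.tip_of(l,'wrist'); print(l,[(round(a['p'],2),np.round(a['xy']),ray(c,a['xy'],h)[:2]) for a in t[:2]])
E
```

```text
t=10.07 pos [0.5076 0.0566 0.1984] yaw -3.35 F [ 0.8 -0.3 -0.9] w 0.0869
  t cm [-0.054 -0.889  8.842] r [ 0.0005  0.0007 -0.0008]
2542 {'c': array([0.5073, 0.0662]), 'z': np.float64(0.06424191347191874), 'yaw': np.float64(176.53879687064412), 'len': np.float64(0.083296863363223), 'cost': np.float64(1.9598543087832742e-07)}
new_lens [(0.62, array([308., 191.]), array([0.5089, 0.0676]))]
stand [(0.92, array([310., 180.]), array([0.508 , 0.0671]))]
vblock [(0.79, array([486., 129.]), array([ 0.556 , -0.1386]))]
v_axis [(0.92, array([523., 131.]), array([ 0.5558, -0.1396]))]
```

View pics/w6.png

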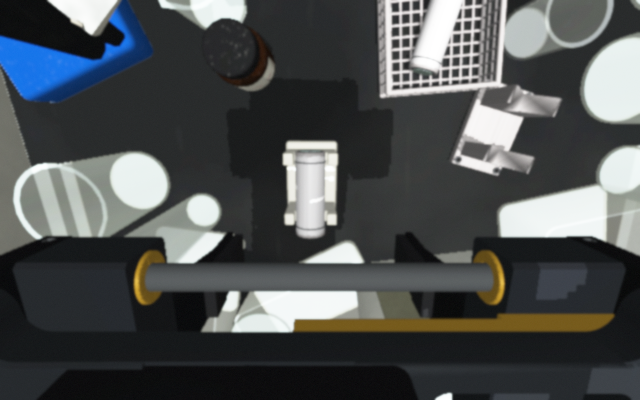

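Call:
send_rows([
  {"tx":0,"ty":-0.95,"tz":2,"rx":0,"ry":0,"rz":0.002},
  {"tx":0,"ty":-0.95,"tz":5,"rx":0,"ry":0,"rz":0.002},
  {"tx":0,"ty":-0.95,"tz":8,"rx":0,"ry":0,"rz":0.002},
  {"tx":0,"ty":-0.95,"tz":8.5,"rx":0,"ry":0,"rz":0.002},
  {"tx":0,"ty":-0.95,"tz":8.5,"rx":0,"ry":0,"rz":0.002},
])

```text
time: 10.68
position: [0.5059, 0.0663, 0.1123]
tool_rot: [1.0, -0.03, -0.003, -0.0]
ft_force: [0.7, -0.6, 0.3]
grip_width: 0.087
```

Call:
send_rows([
  {"tx":0,"ty":0,"tz":0,"rx":0,"ry":0,"rz":0},
  {"tx":0,"ty":0,"tz":0,"rx":0,"ry":0,"rz":0},
  {"tx":0,"ty":0,"tz":0,"rx":0,"ry":0,"rz":0},
])

```text
time: 10.93
position: [0.5084, 0.0665, 0.1157]
tool_rot: [1.0, -0.03, 0.001, 0.0]
ft_force: [-0.4, -0.2, 0.5]
grip_width: 0.0869
```

```bash
python3 - <<'E'
from h import *
np.set_printoptions(precision=4,suppress=True)
go(.5073,.0662,.0453,-3.46); 
a=np.radians(-18.6); ax=np.array([np.cos(a),np.sin(a)]); n=np.array([-ax[1],ax[0]])
def vb(P,nm):
    q=P[:,:2]-[.555,-.137]; u=q@ax; w=q@n
    k=(abs(u)<.045)&(abs(w)<.032)&(P[:,2]>.045)&(P[:,2]<.07)
    h,e=np.histogram(u[k],np.arange(-.05,.051,.002)); print(nm,k.sum(),dict(zip((e[:-1]*1000).round().astype(int).tolist(),h.tolist())))
    b=(abs(u)<.06)&(abs(w)<.04)&(P[:,2]>.006)&(P[:,2]<.016)
    print(' w sadd',np.percentile(w[k],[2,98]),'base u',np.percentile(u[b],[1,99]),'w',np.percentile(w[b],[1,99]))
vb(np.load('P6.npy'),'w6')
for nme in ['side','scene']:
    c=snap(nme,nme+'1.png'); vb(world(c,c['z_map']>0),nme)
E
```

```text
t=10.93 pos [0.5084 0.0665 0.1157] yaw -3.45 F [-0.4 -0.2  0.5] w 0.0869
  t cm [-0.123  0.034  7.038] r [ 0.0002 -0.0026  0.0001]
w6 2072 {-50: 0, -48: 0, -46: 0, -44: 0, -42: 0, -40: 0, -38: 0, -36: 49, -34: 107, -32: 112, -30: 109, -28: 117, -26: 113, -24: 115, -22: 118, -20: 76, -18: 0, -16: 0, -14: 0, -12: 0, -10: 0, -8: 0, -6: 0, -4: 0, -2: 0, 0: 0, 2: 0, 4: 0, 6: 0, 8: 0, 10: 0, 12: 0, 14: 0, 16: 0, 18: 0, 20: 148, 22: 130, 24: 128, 26: 131, 28: 130, 30: 132, 32: 131, 34: 134, 36: 92, 38: 0, 40: 0, 42: 0, 44: 0, 46: 0, 48: 0}
 w sadd [-0.0234  0.0242] base u [-0.045   0.0528] w [-0.0282  0.0338]
side 498 {-50: 0, -48: 0, -46: 0, -44: 0, -42: 0, -40: 0, -38: 0, -36: 7, -34: 32, -32: 28, -30: 31, -28: 34, -26: 29, -24: 29, -22: 32, -20: 30, -18: 0, -16: 0, -14: 0, -12: 0, -10: 0, -8: 0, -6: 0, -4: 0, -2: 0, 0: 0, 2: 0, 4: 0, 6: 0, 8: 0, 10: 0, 12: 0, 14: 0, 16: 0, 18: 0, 20: 4, 22: 30, 24: 28, 26: 29, 28: 34, 30: 33, 32: 31, 34: 32, 36: 24, 38: 1, 40: 0, 42: 0, 44: 0, 46: 0, 48: 0}
 w sadd [-0.0262  0.0214] base u [-0.0448  0.0499] w [-0.0307  0.0306]
scene 270 {-50: 0, -48: 0, -46: 0, -44: 0, -42: 0, -40: 0, -38: 0, -36: 1, -34: 41, -32: 52, -30: 15, -28: 19, -26: 14, -24: 20, -22: 23, -20: 17, -18: 13, -16: 4, -14: 0, -12: 0, -10: 0, -8: 0, -6: 0, -4: 0, -2: 0, 0: 0, 2: 0, 4: 0, 6: 0, 8: 0, 10: 0, 12: 0, 14: 0, 16: 0, 18: 0, 20: 0, 22: 20, 24: 19, 26: 6, 28: 0, 30: 0, 32: 0, 34: 2, 36: 1, 38: 2, 40: 1, 42: 0, 44: 0, 46: 0, 48: 0}
 w sadd [-0.0263  0.0227] base u [-0.0441  0.0463] w [-0.0298  0.0356]
```

Call:
send_rows([
  {"tx":-0.1,"ty":0.03,"tz":1,"rx":0,"ry":-0.002,"rz":0},
  {"tx":-0.1,"ty":0.03,"tz":3,"rx":0,"ry":-0.002,"rz":0},
  {"tx":-0.1,"ty":0.03,"tz":5,"rx":0,"ry":-0.002,"rz":0},
  {"tx":-0.1,"ty":0.03,"tz":7,"rx":0,"ry":-0.002,"rz":0},
  {"tx":-0.1,"ty":0.03,"tz":7,"rx":0,"ry":-0.002,"rz":0},
], claw=5.0)

```text
time: 11.45
position: [0.5034, 0.0666, 0.0411]
tool_rot: [1.0, -0.03, -0.005, -0.0]
ft_force: [-0.0, -0.1, -0.3]
grip_width: 0.0615
```

Call:
send_rows([
  {"tx":0,"ty":0,"tz":0,"rx":0,"ry":0,"rz":0},
  {"tx":0,"ty":0,"tz":0,"rx":0,"ry":0,"rz":0},
  {"tx":0,"ty":0,"tz":0,"rx":0,"ry":0,"rz":0},
])

```text
time: 11.7
position: [0.5067, 0.0664, 0.0451]
tool_rot: [1.0, -0.03, -0.0, 0.0]
ft_force: [-0.1, -0.0, 0.3]
grip_width: 0.0511
```

```bash
python3 - <<'E'
from h import *
np.set_printoptions(precision=4,suppress=True)
go(.5073,.0662,.0453,-3.46); 
E
```

```text
t=11.70 pos [0.5067 0.0664 0.0451] yaw -3.44 F [-0.1 -0.   0.3] w 0.0511
  t cm [ 0.064  0.02  -0.018] r [0.0002 0.0009 0.0004]
```

Call:
send_rows([
  {"tx":0.05,"ty":0.02,"tz":0,"rx":0,"ry":0,"rz":0},
  {"tx":0.05,"ty":0.02,"tz":0,"rx":0,"ry":0,"rz":0},
  {"tx":0.05,"ty":0.02,"tz":0,"rx":0,"ry":0,"rz":0},
  {"tx":0.05,"ty":0.02,"tz":0,"rx":0,"ry":0,"rz":0},
  {"tx":0.05,"ty":0.02,"tz":0,"rx":0,"ry":0,"rz":0},
], claw=2.6, squeeze=10)

```text
time: 12.12
position: [0.5065, 0.0662, 0.0444]
tool_rot: [1.0, -0.03, -0.001, 0.0]
ft_force: [-0.7, 0.2, 2.3]
grip_width: 0.0297
```

Call:
send_rows([
  {"tx":0,"ty":0,"tz":0,"rx":0,"ry":0,"rz":0},
  {"tx":0,"ty":0,"tz":0,"rx":0,"ry":0,"rz":0},
], squeeze=25)

```text
time: 12.28
position: [0.5065, 0.0662, 0.0444]
tool_rot: [1.0, -0.03, -0.001, 0.0]
ft_force: [0.2, -0.0, 4.6]
grip_width: 0.0292
```

```bash
python3 - <<'E'
from h import *
np.set_printoptions(precision=4,suppress=True)
c=wsnap('w7.png');go(.5073,.0662,.0453,-3.46); 
P=world(c,c['z_map']>0)
d=np.hypot(P[:,0]-.508,P[:,1]-.066); Q=P[(d<.055)&(P[:,2]>.0665)&(P[:,2]<.085)]
print(len(Q), axisfit(Q) if len(Q)>50 else '')
E
```

```text
t=12.33 pos [0.5065 0.0662 0.0444] yaw -3.44 F [-0.3  0.   3.9] w 0.0293
  t cm [ 0.079 -0.006 -0.089] r [0.0002 0.0026 0.0004]
7049 {'c': array([0.516 , 0.0657]), 'z': np.float64(0.06419405475233866), 'yaw': np.float64(176.4910908160827), 'len': np.float64(0.06740181440962119), 'cost': np.float64(1.0072392693803414e-06)}
```

View pics/w7.png

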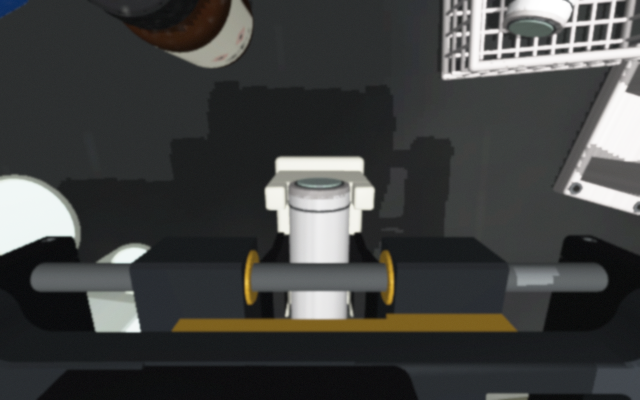

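Call:
send_rows([
  {"tx":0,"ty":0,"tz":-0.5,"rx":0,"ry":0,"rz":0},
  {"tx":0,"ty":0,"tz":-1.5,"rx":0,"ry":0,"rz":0},
  {"tx":0,"ty":0,"tz":-4,"rx":0,"ry":0,"rz":0},
  {"tx":0,"ty":0,"tz":-7,"rx":0,"ry":0,"rz":0},
  {"tx":0,"ty":0,"tz":-9,"rx":0,"ry":0,"rz":0},
])

```text
time: 12.75
position: [0.5069, 0.0663, 0.1364]
tool_rot: [1.0, -0.03, -0.001, 0.0]
ft_force: [0.9, -0.4, -1.2]
grip_width: 0.0294
```

Call:
send_rows([
  {"tx":0,"ty":0,"tz":0,"rx":0,"ry":0,"rz":0},
  {"tx":0,"ty":0,"tz":0,"rx":0,"ry":0,"rz":0},
])

```text
time: 12.92
position: [0.5073, 0.0662, 0.1356]
tool_rot: [1.0, -0.03, 0.0, 0.0]
ft_force: [-0.1, 0.4, -1.6]
grip_width: 0.0294
```

```bash
python3 - <<'E'
from h import *
go(.555,-.1375,.12,-18.6)
E
```

```text
t=12.92 pos [0.5073 0.0662 0.1356] yaw -3.44 F [-0.1  0.4 -1.6] w 0.0294
  t cm [ 5.986 20.051  1.562] r [ 2.000e-04 -1.000e-04  2.646e-01]
```

Call:
send_rows([
  {"tx":0.5,"ty":1.5,"tz":0,"rx":0,"ry":0,"rz":0.02},
  {"tx":1.5,"ty":5,"tz":0,"rx":0,"ry":0,"rz":0.07},
  {"tx":2.6,"ty":9,"tz":0,"rx":0,"ry":0,"rz":0.12},
  {"tx":3.9,"ty":13,"tz":0,"rx":0,"ry":0,"rz":0.18},
  {"tx":5,"ty":16.5,"tz":0,"rx":0,"ry":0,"rz":0.22},
])

```text
time: 13.33
position: [0.5459, -0.1032, 0.1325]
tool_rot: [0.99, -0.141, -0.003, -0.0]
ft_force: [0.0, -0.5, -1.2]
grip_width: 0.0295
```

Call:
send_rows([
  {"tx":0.7,"ty":2,"tz":0.5,"rx":0,"ry":0,"rz":0.03},
  {"tx":0.9,"ty":3,"tz":1,"rx":0,"ry":0,"rz":0.043},
  {"tx":0.9,"ty":3.4,"tz":1,"rx":0,"ry":0,"rz":0.044},
  {"tx":0.9,"ty":3.4,"tz":1,"rx":0,"ry":0,"rz":0.044},
  {"tx":0.9,"ty":3.4,"tz":1,"rx":0,"ry":0,"rz":0.044},
])

```text
time: 13.75
position: [0.5444, -0.1349, 0.1232]
tool_rot: [0.987, -0.161, -0.003, -0.0]
ft_force: [0.6, 0.3, -1.4]
grip_width: 0.0294
```

Call:
send_rows([
  {"tx":0,"ty":0,"tz":0,"rx":0,"ry":0,"rz":0},
  {"tx":0,"ty":0,"tz":0,"rx":0,"ry":0,"rz":0},
  {"tx":0,"ty":0,"tz":0,"rx":0,"ry":0,"rz":0},
])

```text
time: 14.0
position: [0.5458, -0.1354, 0.1243]
tool_rot: [0.987, -0.16, -0.001, 0.0]
ft_force: [0.1, 0.0, -0.8]
grip_width: 0.0296
```

```bash
python3 - <<'E'
from h import *
go(.5551,-.1376,.0453,-18.6)
c=wsnap('w8.png')
E
```

```text
t=14.00 pos [ 0.5458 -0.1354  0.1243] yaw -18.46 F [ 0.1  0.  -0.8] w 0.0296
  t cm [ 0.97  -0.089  7.897] r [0.0009 0.0027 0.0025]
```

View pics/w8.png

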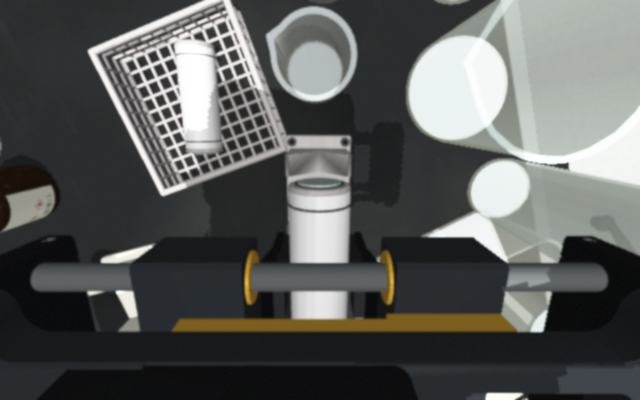

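Call:
send_rows([
  {"tx":0.95,"ty":-0.1,"tz":0.5,"rx":0.001,"ry":0.002,"rz":0.002},
  {"tx":0.95,"ty":-0.1,"tz":2,"rx":0.001,"ry":0.002,"rz":0.002},
  {"tx":0.95,"ty":-0.1,"tz":4.5,"rx":0.001,"ry":0.002,"rz":0.002},
  {"tx":0.95,"ty":-0.1,"tz":6,"rx":0.001,"ry":0.002,"rz":0.002},
  {"tx":0.95,"ty":-0.1,"tz":6,"rx":0.001,"ry":0.002,"rz":0.002},
])

```text
time: 14.47
position: [0.5534, -0.1377, 0.0608]
tool_rot: [0.987, -0.162, -0.003, -0.001]
ft_force: [-0.4, -0.8, -0.8]
grip_width: 0.0294
```

Call:
send_rows([
  {"tx":0,"ty":0,"tz":0,"rx":0,"ry":0,"rz":0},
  {"tx":0,"ty":0,"tz":0,"rx":0,"ry":0,"rz":0},
  {"tx":0,"ty":0,"tz":0,"rx":0,"ry":0,"rz":0},
  {"tx":0,"ty":0,"tz":0,"rx":0,"ry":0,"rz":0},
])

```text
time: 14.8
position: [0.5559, -0.1391, 0.0651]
tool_rot: [0.987, -0.162, 0.001, 0.0]
ft_force: [0.1, 0.2, -0.5]
grip_width: 0.0293
```

```bash
python3 - <<'E'
from h import *
go(.5551,-.1376,.0453,-18.6)
c=wsnap('w9.png')
go(.5551,-.1376,.0453,-18.6)
np.set_printoptions(precision=4,suppress=True)
P=world(c,c['z_map']>0)
d=np.hypot(P[:,0]-.556,P[:,1]+.138); Q=P[(d<.055)&(P[:,2]>.08)&(P[:,2]<.1)]
print(len(Q), axisfit(Q) if len(Q)>50 else '', axisfit(Q)['c']@np.array([.319,.9478]))
c=snap('side','s2.png');P=world(c,c['z_map']>0)
d=np.hypot(P[:,0]-.556,P[:,1]+.138); Q=P[(d<.055)&(P[:,2]>.075)&(P[:,2]<.1)]
print(len(Q), axisfit(Q) if len(Q)>50 else '')
E
```

```text
t=14.80 pos [ 0.5559 -0.1391  0.0651] yaw -18.68 F [ 0.1  0.2 -0.5] w 0.0293
  t cm [-0.126 -0.115  1.983] r [ 0.0002 -0.0016 -0.0014]
t=14.85 pos [ 0.5557 -0.139   0.065 ] yaw -18.68 F [ 0.5  0.  -0. ] w 0.0295
  t cm [-0.109 -0.115  1.973] r [ 0.0002 -0.0014 -0.0014]
6635 {'c': array([ 0.5647, -0.1422]), 'z': np.float64(0.08474177331006336), 'yaw': np.float64(161.2057057803491), 'len': np.float64(0.0678457315843436), 'cost': np.float64(1.0086826426090676e-06)} 0.04538649369231932
52 {'c': array([ 0.5718, -0.1438]), 'z': np.float64(0.0844628859386449), 'yaw': np.float64(159.35670038885684), 'len': np.float64(0.051531481975610104), 'cost': np.float64(1.0230590505434416e-06)}
```

View pics/s2.png

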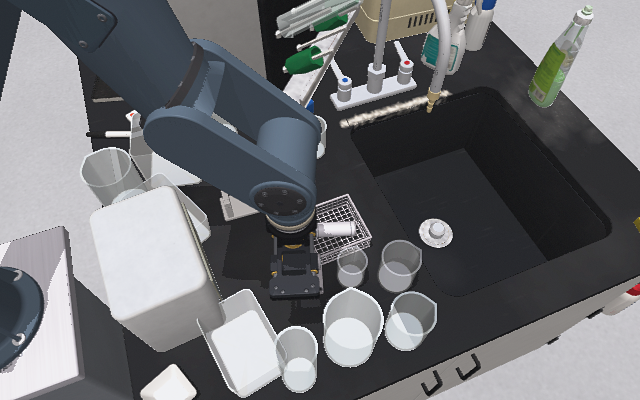

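Call:
send_rows([
  {"tx":-0.1,"ty":-0.12,"tz":0,"rx":0,"ry":-0.001,"rz":-0.001},
  {"tx":-0.1,"ty":-0.12,"tz":0.6,"rx":0,"ry":-0.001,"rz":-0.001},
  {"tx":-0.1,"ty":-0.12,"tz":1.2,"rx":0,"ry":-0.001,"rz":-0.001},
  {"tx":-0.1,"ty":-0.12,"tz":1.6,"rx":0,"ry":-0.001,"rz":-0.001},
  {"tx":-0.1,"ty":-0.12,"tz":1.6,"rx":0,"ry":-0.001,"rz":-0.001},
])

```text
time: 15.32
position: [0.5534, -0.1368, 0.0466]
tool_rot: [0.987, -0.162, -0.002, -0.001]
ft_force: [-1.0, 0.0, -0.5]
grip_width: 0.0289
```

Call:
send_rows([
  {"tx":0,"ty":0,"tz":0,"rx":0,"ry":0,"rz":0},
  {"tx":0,"ty":0,"tz":0,"rx":0,"ry":0,"rz":0},
  {"tx":0,"ty":0,"tz":0,"rx":0,"ry":0,"rz":0},
])

```text
time: 15.57
position: [0.5545, -0.1373, 0.048]
tool_rot: [0.987, -0.162, -0.001, -0.0]
ft_force: [-0.5, -0.4, -1.5]
grip_width: 0.0294
```

```bash
python3 - <<'E'
from h import *
np.set_printoptions(precision=4,suppress=True)
go(.5551,-.1376,.0446,-18.6)
c=wsnap('w10.png')
P=world(c,c['z_map']>0)
d=np.hypot(P[:,0]-.556,P[:,1]+.138); Q=P[(d<.055)&(P[:,2]>.07)&(P[:,2]<.1)]
print(len(Q), axisfit(Q) if len(Q)>50 else '', axisfit(Q)['c']@np.array([.319,.9478]))
E
```

```text
t=15.57 pos [ 0.5545 -0.1373  0.048 ] yaw -18.63 F [-0.5 -0.4 -1.5] w 0.0294
  t cm [0.067 0.007 0.341] r [-0.0001  0.0017 -0.0005]
7789 {'c': array([ 0.5636, -0.1405]), 'z': np.float64(0.06793351664417217), 'yaw': np.float64(161.2776559502425), 'len': np.float64(0.06723407246217693), 'cost': np.float64(2.6075020048447685e-06)} 0.046620746493231585
```

Call:
send_rows([
  {"tx":0.05,"ty":0,"tz":0.15,"rx":0,"ry":0.001,"rz":0},
  {"tx":0.05,"ty":0,"tz":0.3,"rx":0,"ry":0.001,"rz":0},
  {"tx":0.05,"ty":0,"tz":0.3,"rx":0,"ry":0.001,"rz":0},
  {"tx":0.05,"ty":0,"tz":0.3,"rx":0,"ry":0.001,"rz":0},
])

```text
time: 15.95
position: [0.5548, -0.1374, 0.0449]
tool_rot: [0.987, -0.162, -0.001, -0.0]
ft_force: [0.2, -1.1, 0.3]
grip_width: 0.0293
```

```bash
python3 - <<'E'
from h import *
go(.5551,-.1376,.0446,-18.6)
o=robot.get_obs(); print(Ro.from_quat(o['tool_rot']).inv().apply(o['ft_force']).round(2),o['moment'].round(2))
E
```

```text
t=15.95 pos [ 0.5548 -0.1374  0.0449] yaw -18.63 F [ 0.2 -1.1  0.3] w 0.0293
  t cm [0.04  0.012 0.028] r [-0.0001  0.0011 -0.0005]
[ 0.56  0.97 -0.33] [0.1  0.05 0.03]
```

Call:
send_rows([
  {"tx":0.03,"ty":0.01,"tz":0.03,"rx":0,"ry":0,"rz":0},
  {"tx":0.03,"ty":0.01,"tz":0.03,"rx":0,"ry":0,"rz":0},
  {"tx":0.03,"ty":0.01,"tz":0.03,"rx":0,"ry":0,"rz":0},
])

```text
time: 16.2
position: [0.5552, -0.1376, 0.0447]
tool_rot: [0.987, -0.162, -0.0, -0.0]
ft_force: [0.6, -0.6, -1.3]
grip_width: 0.0297
```

Call:
send_rows([
  {"tx":0,"ty":0,"tz":0,"rx":0,"ry":0,"rz":0},
  {"tx":0,"ty":0,"tz":0,"rx":0,"ry":0,"rz":0},
], squeeze=3)

```text
time: 16.37
position: [0.5551, -0.1376, 0.0447]
tool_rot: [0.987, -0.162, -0.0, -0.0]
ft_force: [0.8, -0.2, -0.9]
grip_width: 0.0296
```

Call:
send_rows([
  {"tx":0,"ty":0,"tz":0,"rx":0,"ry":0,"rz":0},
  {"tx":0,"ty":0,"tz":0,"rx":0,"ry":0,"rz":0},
  {"tx":0,"ty":0,"tz":0,"rx":0,"ry":0,"rz":0},
  {"tx":0,"ty":0,"tz":0,"rx":0,"ry":0,"rz":0},
  {"tx":0,"ty":0,"tz":0,"rx":0,"ry":0,"rz":0},
], claw=4.4)

```text
time: 16.78
position: [0.5552, -0.1376, 0.0447]
tool_rot: [0.987, -0.162, -0.0, -0.0]
ft_force: [-0.7, 0.2, -0.4]
grip_width: 0.0433
```

```bash
python3 - <<'E'
from h import *
np.set_printoptions(precision=4,suppress=True)
go(.5551,-.1376,.1,-18.6)
c=wsnap('w11.png')
P=world(c,c['z_map']>0)
d=np.hypot(P[:,0]-.556,P[:,1]+.138); Q=P[(d<.055)&(P[:,2]>.0665)&(P[:,2]<.1)]
print(len(Q), axisfit(Q) if len(Q)>50 else '', axisfit(Q)['c']@np.array([.319,.9478]))
E
```

```text
t=16.78 pos [ 0.5552 -0.1376  0.0447] yaw -18.63 F [-0.7  0.2 -0.4] w 0.0433
  t cm [-0.011  0.001 -5.527] r [-0.      0.0007 -0.0004]
8002 {'c': array([ 0.5641, -0.1408]), 'z': np.float64(0.06441822059761836), 'yaw': np.float64(161.3245917269766), 'len': np.float64(0.06732956291282036), 'cost': np.float64(4.089205979175586e-06)} 0.04648704350703711
```

View pics/w11.png

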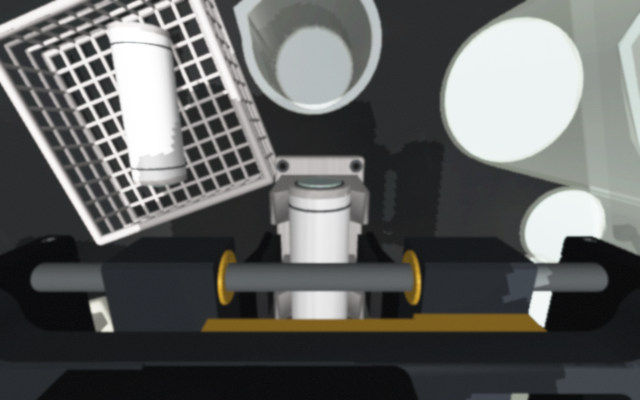

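Call:
send_rows([
  {"tx":0,"ty":0,"tz":-1.5,"rx":0,"ry":0,"rz":0},
  {"tx":0,"ty":0,"tz":-4,"rx":0,"ry":0,"rz":0},
  {"tx":0,"ty":0,"tz":-8,"rx":0,"ry":0,"rz":0},
  {"tx":0,"ty":0,"tz":-12,"rx":0,"ry":0,"rz":0},
  {"tx":0,"ty":0,"tz":-15,"rx":0,"ry":0,"rz":0},
])

```text
time: 17.25
position: [0.5559, -0.1379, 0.1976]
tool_rot: [0.987, -0.162, 0.001, 0.0]
ft_force: [1.2, -0.7, 0.4]
grip_width: 0.044
```

Call:
send_rows([
  {"tx":0,"ty":0,"tz":0,"rx":0,"ry":0,"rz":0},
  {"tx":0,"ty":0,"tz":0,"rx":0,"ry":0,"rz":0},
  {"tx":0,"ty":0,"tz":0,"rx":0,"ry":0,"rz":0},
], claw=0)

```text
time: 17.5
position: [0.5545, -0.1373, 0.1943]
tool_rot: [0.987, -0.162, -0.001, -0.0]
ft_force: [0.2, -0.9, -1.0]
grip_width: 0.0312
```

```bash
cat > chk.py <<'E'
from h import *
np.set_printoptions(precision=4,suppress=True)
def chk(c,nm):
    P=world(c,c['z_map']>0)
    d=np.hypot(P[:,0]-.556,P[:,1]+.138); Q=P[(d<.055)&(P[:,2]>.0665)&(P[:,2]<.1)]
    f=axisfit(Q); print(nm,len(Q),f, f['c']@np.array([.319,.9478]))
    a=np.radians(-18.6); ax=np.array([np.cos(a),np.sin(a)]); n=np.array([-ax[1],ax[0]])
    q=P[:,:2]-f['c']; u=q@ax; w=q@n
    k=(abs(u)<.06)&(abs(w)<.0255)&(abs(w)>.0155)&(P[:,2]>.045)&(P[:,2]<.066)
    h,e=np.histogram(u[k],np.arange(-.044,.045,.002)); print(dict(zip((e[:-1]*1000).round().astype(int).tolist(),h.tolist())))
    for s in (-1,1):
        k2=k&(u*s>0); print('saddle',s,np.percentile(u[k2],[2,98]) if k2.sum()>10 else '')
    k=(abs(u)<.075)&(abs(w)<.027)&(P[:,2]>.006)&(P[:,2]<.018); print('base',np.percentile(u[k],[2,98]))
    k=(abs(u)<.06)&(abs(w)<.010)&(P[:,2]>.07); print('lens',np.percentile(u[k],[0.5,99.5]))
E
python3 - <<'E'
from chk import *
go(.5551,-.1376,.1,-18.6)
chk(wsnap('w12.png'),'w')
chk(snap('side','s3.png'),'side')
E
```

```text
t=17.50 pos [ 0.5545 -0.1373  0.1943] yaw -18.62 F [ 0.2 -0.9 -1. ] w 0.0312
  t cm [0.083 0.011 9.426] r [-0.0002  0.002  -0.0004]
w 2614 {'c': array([ 0.556, -0.138]), 'z': np.float64(0.06422197649435721), 'yaw': np.float64(161.28774241921545), 'len': np.float64(0.08368119225709564), 'cost': np.float64(2.351107677245309e-07)} 0.04660778121151014
{-44: 0, -42: 0, -40: 0, -38: 0, -36: 26, -34: 35, -32: 31, -30: 38, -28: 28, -26: 36, -24: 34, -22: 50, -20: 68, -18: 0, -16: 0, -14: 0, -12: 0, -10: 0, -8: 0, -6: 0, -4: 0, -2: 0, 0: 0, 2: 0, 4: 0, 6: 0, 8: 0, 10: 0, 12: 0, 14: 0, 16: 0, 18: 0, 20: 35, 22: 36, 24: 36, 26: 36, 28: 37, 30: 39, 32: 41, 34: 39, 36: 42, 38: 0, 40: 0, 42: 0}
saddle -1 [-0.0351 -0.0196]
saddle 1 [0.0206 0.0363]
base [-0.0201  0.0466]
lens [-0.0396  0.0403]
side 551 {'c': array([ 0.5552, -0.1379]), 'z': np.float64(0.06498458125201707), 'yaw': np.float64(161.66476053585265), 'len': np.float64(0.08307215404119755), 'cost': np.float64(5.785526452445912e-07)} 0.04644612441596818
{-44: 0, -42: 0, -40: 0, -38: 0, -36: 3, -34: 9, -32: 9, -30: 8, -28: 9, -26: 7, -24: 9, -22: 8, -20: 8, -18: 0, -16: 0, -14: 0, -12: 0, -10: 1, -8: 0, -6: 0, -4: 0, -2: 0, 0: 0, 2: 0, 4: 0, 6: 0, 8: 0, 10: 0, 12: 0, 14: 0, 16: 0, 18: 0, 20: 0, 22: 7, 24: 11, 26: 12, 28: 9, 30: 9, 32: 7, 34: 6, 36: 7, 38: 0, 40: 0, 42: 0}
saddle -1 [-0.0343 -0.019 ]
saddle 1 [0.0224 0.0368]
base [-0.0452  0.0471]
lens [-0.0398  0.0412]
```

View pics/w12.png

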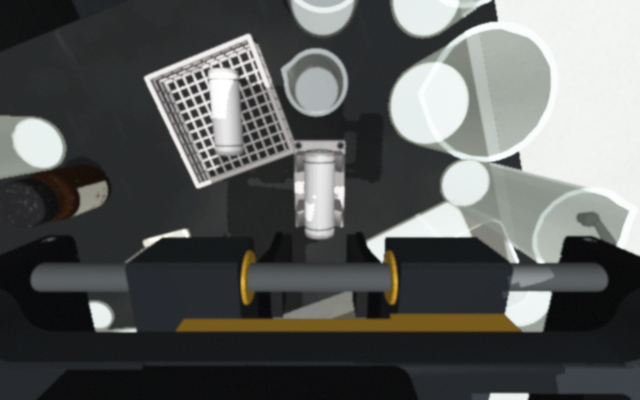

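Call:
send_rows([
  {"tx":0.13,"ty":0.01,"tz":2.5,"rx":0,"ry":0.002,"rz":0},
  {"tx":0.13,"ty":0.01,"tz":5,"rx":0,"ry":0.002,"rz":0},
  {"tx":0.13,"ty":0.01,"tz":7.5,"rx":0,"ry":0.002,"rz":0},
  {"tx":0.13,"ty":0.01,"tz":9,"rx":0,"ry":0.002,"rz":0},
  {"tx":0.13,"ty":0.01,"tz":9.5,"rx":0,"ry":0.002,"rz":0},
], claw=0, squeeze=10)

```text
time: 18.02
position: [0.5533, -0.1368, 0.0952]
tool_rot: [0.987, -0.162, -0.004, -0.001]
ft_force: [-0.9, 0.7, 0.2]
grip_width: 0.0006
```

Call:
send_rows([
  {"tx":0,"ty":0,"tz":0,"rx":0,"ry":0,"rz":0},
  {"tx":0,"ty":0,"tz":0,"rx":0,"ry":0,"rz":0},
  {"tx":0,"ty":0,"tz":0,"rx":0,"ry":0,"rz":0},
  {"tx":0,"ty":0,"tz":0,"rx":0,"ry":0,"rz":0},
])

```text
time: 18.35
position: [0.5572, -0.1385, 0.1007]
tool_rot: [0.987, -0.162, 0.002, 0.0]
ft_force: [0.7, -0.2, 0.7]
grip_width: 0.0005
```

```bash
python3 - <<'E'
from h import *
go(.5560,-.1379,.0790,-18.6)
E
```

```text
t=18.35 pos [ 0.5572 -0.1385  0.1007] yaw -18.62 F [ 0.7 -0.2  0.7] w 0.0005
  t cm [-0.135 -0.017  2.172] r [ 0.0002 -0.0034 -0.0004]
```

Call:
send_rows([
  {"tx":-0.1,"ty":-0.02,"tz":0.6,"rx":0,"ry":-0.002,"rz":0},
  {"tx":-0.1,"ty":-0.02,"tz":1.2,"rx":0,"ry":-0.002,"rz":0},
  {"tx":-0.1,"ty":-0.02,"tz":1.7,"rx":0,"ry":-0.002,"rz":0},
  {"tx":-0.1,"ty":-0.02,"tz":1.7,"rx":0,"ry":-0.002,"rz":0},
  {"tx":-0.1,"ty":-0.02,"tz":1.7,"rx":0,"ry":-0.002,"rz":0},
])

```text
time: 18.77
position: [0.5551, -0.1374, 0.0821]
tool_rot: [0.987, -0.162, -0.001, -0.0]
ft_force: [0.5, -0.0, -0.6]
grip_width: 0.0004
```

Call:
send_rows([
  {"tx":0,"ty":0,"tz":0,"rx":0,"ry":0,"rz":0},
  {"tx":0,"ty":0,"tz":0,"rx":0,"ry":0,"rz":0},
  {"tx":0,"ty":0,"tz":0,"rx":0,"ry":0,"rz":0},
  {"tx":0,"ty":0,"tz":0,"rx":0,"ry":0,"rz":0},
])

```text
time: 19.1
position: [0.5556, -0.1377, 0.0828]
tool_rot: [0.987, -0.162, -0.0, -0.0]
ft_force: [-0.3, -0.3, -0.5]
grip_width: 0.0008
```

```bash
python3 - <<'E'
from h import *
go(.5560,-.1379,.0790,-18.6)
E
```

```text
t=19.10 pos [ 0.5556 -0.1377  0.0828] yaw -18.62 F [-0.3 -0.3 -0.5] w 0.0008
  t cm [0.044 0.009 0.384] r [-0.      0.0005 -0.0004]
```

Call:
send_rows([
  {"tx":0.03,"ty":0.01,"tz":0.1,"rx":0,"ry":0,"rz":0},
  {"tx":0.03,"ty":0.01,"tz":0.2,"rx":0,"ry":0,"rz":0},
  {"tx":0.03,"ty":0.01,"tz":0.3,"rx":0,"ry":0,"rz":0},
  {"tx":0.03,"ty":0.01,"tz":0.35,"rx":0,"ry":0,"rz":0},
  {"tx":0.03,"ty":0.01,"tz":0.35,"rx":0,"ry":0,"rz":0},
])

```text
time: 19.52
position: [0.5558, -0.1378, 0.0794]
tool_rot: [0.987, -0.162, -0.0, -0.0]
ft_force: [-0.9, 0.0, 2.7]
grip_width: 0.0004
```

Call:
send_rows([
  {"tx":0,"ty":0,"tz":0.03,"rx":0,"ry":0,"rz":0},
  {"tx":0,"ty":0,"tz":0.03,"rx":0,"ry":0,"rz":0},
  {"tx":0,"ty":0,"tz":0.03,"rx":0,"ry":0,"rz":0},
])

```text
time: 19.77
position: [0.5558, -0.1378, 0.0793]
tool_rot: [0.987, -0.162, -0.0, -0.0]
ft_force: [-0.5, 0.3, 4.1]
grip_width: 0.0001
```

Call:
send_rows([
  {"tx":0,"ty":0,"tz":0.03,"rx":0,"ry":0,"rz":0},
  {"tx":0,"ty":0,"tz":0.03,"rx":0,"ry":0,"rz":0},
  {"tx":0,"ty":0,"tz":0.03,"rx":0,"ry":0,"rz":0},
])

```text
time: 20.02
position: [0.5558, -0.1378, 0.0792]
tool_rot: [0.987, -0.162, -0.0, -0.0]
ft_force: [-0.7, -0.1, 7.1]
grip_width: 0.0007
```

Call:
send_rows([
  {"tx":0,"ty":0,"tz":0.04,"rx":0,"ry":0,"rz":0},
  {"tx":0,"ty":0,"tz":0.04,"rx":0,"ry":0,"rz":0},
  {"tx":0,"ty":0,"tz":0.04,"rx":0,"ry":0,"rz":0},
])

```text
time: 20.27
position: [0.5558, -0.1378, 0.0792]
tool_rot: [0.987, -0.162, -0.0, 0.0]
ft_force: [-3.1, 0.1, 9.2]
grip_width: 0.0006
```

Call:
send_rows([
  {"tx":0,"ty":0,"tz":0,"rx":0,"ry":0,"rz":0},
  {"tx":0,"ty":0,"tz":0,"rx":0,"ry":0,"rz":0},
  {"tx":0,"ty":0,"tz":0,"rx":0,"ry":0,"rz":0},
])

```text
time: 20.52
position: [0.5558, -0.1378, 0.0792]
tool_rot: [0.987, -0.162, -0.0, 0.0]
ft_force: [-2.6, 0.8, 9.1]
grip_width: 0.0006
```

```bash
python3 - <<'E'
from chk import *
F=[]
go(.5558,-.1378,.079,-18.6)
chk(wsnap('w13.png'),'w'); F.append(robot.get_obs()['ft_force'])
chk(snap('side','s4.png'),'side'); F.append(robot.get_obs()['ft_force'])
for i in range(4): robot.camera('side'); F.append(robot.get_obs()['ft_force'])
print(np.array(F).round(1), np.mean(F,0))
for l in ['amber_jar','beaker_1']:
    print(l,[(round(a['p'],2),np.round(a['xy'])) for a in robot.tip_of(l,'side')])
E
```

```text
t=20.52 pos [ 0.5558 -0.1378  0.0792] yaw -18.62 F [-2.6  0.8  9.1] w 0.0006
  t cm [ 0.002 -0.005  0.018] r [ 0.0001  0.0004 -0.0004]
w 3555 {'c': array([ 0.5618, -0.14  ]), 'z': np.float64(0.06434964564541709), 'yaw': np.float64(161.30370971656845), 'len': np.float64(0.0720828454752921), 'cost': np.float64(1.6693305165158816e-06)} 0.046503436335138204
{-44: 0, -42: 0, -40: 0, -38: 0, -36: 0, -34: 0, -32: 0, -30: 0, -28: 0, -26: 0, -24: 0, -22: 0, -20: 0, -18: 0, -16: 0, -14: 0, -12: 0, -10: 0, -8: 0, -6: 0, -4: 0, -2: 0, 0: 0, 2: 0, 4: 0, 6: 0, 8: 0, 10: 0, 12: 2, 14: 85, 16: 95, 18: 96, 20: 97, 22: 100, 24: 102, 26: 103, 28: 125, 30: 135, 32: 0, 34: 0, 36: 0, 38: 0, 40: 0, 42: 0}
saddle -1 
saddle 1 [0.0145 0.0302]
base [-0.0242  0.0411]
lens [-0.016   0.0354]
side 246 {'c': array([ 0.5496, -0.1572]), 'z': np.float64(0.0853273701858829), 'yaw': np.float64(162.86840096562435), 'len': np.float64(0.08430542761811827), 'cost': np.float64(2.0042746546600985e-06)} 0.026364857562033175
{-44: 0, -42: 0, -40: 0, -38: 0, -36: 0, -34: 0, -32: 0, -30: 0, -28: 0, -26: 0, -24: 0, -22: 0, -20: 0, -18: 0, -16: 0, -14: 0, -12: 0, -10: 0, -8: 0, -6: 0, -4: 0, -2: 0, 0: 0, 2: 0, 4: 0, 6: 0, 8: 0, 10: 0, 12: 0, 14: 0, 16: 0, 18: 0, 20: 0, 22: 0, 24: 0, 26: 0, 28: 0, 30: 0, 32: 0, 34: 0, 36: 0, 38: 0, 40: 0, 42: 0}
saddle -1 
saddle 1 
base [0.0399 0.0632]
lens [-0.0389  0.0365]
[[-1.7  1.5  9.6]
 [-2.7  0.9  8.7]
 [-2.3  1.   9.7]
 [-1.8  0.4  9.6]
 [-2.   0.5  8.6]
 [-2.2  0.4  9.4]] [-2.1325  0.7879  9.299 ]
amber_jar [(0.2, array([393., 281.]))]
beaker_1 [(0.8, array([354., 275.])), (0.61, array([394., 278.]))]
```

View pics/w13.png

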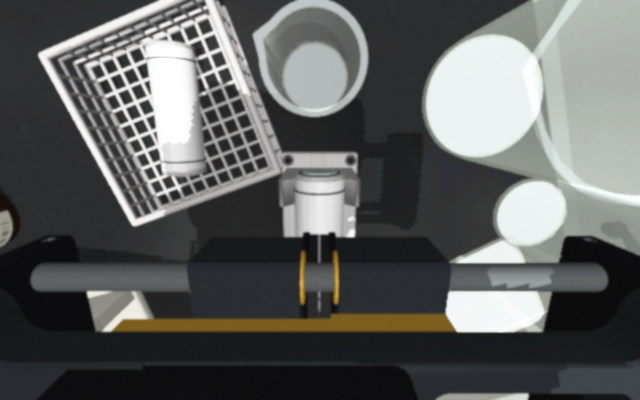

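View pics/s4.png

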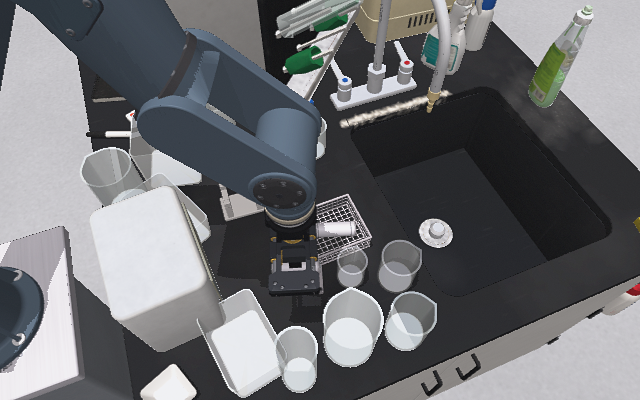

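Call:
send_rows([
  {"tx":-0.02,"ty":0,"tz":0.01,"rx":0,"ry":0,"rz":0},
  {"tx":-0.02,"ty":0,"tz":0.01,"rx":0,"ry":0,"rz":0},
  {"tx":-0.02,"ty":0,"tz":0.01,"rx":0,"ry":0,"rz":0},
  {"tx":-0.02,"ty":0,"tz":0.01,"rx":0,"ry":0,"rz":0},
  {"tx":-0.02,"ty":0,"tz":0.01,"rx":0,"ry":0,"rz":0},
])

```text
time: 21.33
position: [0.5558, -0.1378, 0.0792]
tool_rot: [0.987, -0.162, 0.0, 0.0]
ft_force: [-1.5, 0.5, 8.6]
grip_width: 0.0008
```

```bash
python3 - <<'E'
from h import *
F=[]
for i in range(6): c=robot.camera('scene'); F.append(robot.get_obs()['ft_force'])
print(np.mean(F,0).round(2),np.ptp(F,0)); cv2.imwrite('pics/sc9.png',c['color'][:,:,::-1])
for l in ['amber_jar','beaker_1','old_lens']:
    print(l,[(round(a['p'],2),np.round(a['xy'])) for a in robot.tip_of(l,'scene')])
E
```

```text
[-2.26  0.54  9.66] [1.32360574 0.82011633 2.14082788]
amber_jar [(0.74, array([266., 262.]))]
beaker_1 [(0.84, array([312., 175.])), (0.58, array([332., 188.])), (0.5, array([368., 209.]))]
old_lens [(0.92, array([307., 201.]))]
```

View pics/sc9.png

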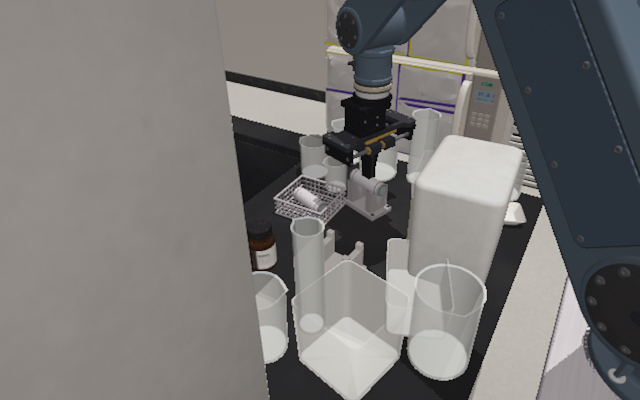

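The scene picture shows the old lens in the basket at (308,199). The new lens lies in the V-block at (369,185) with the fingers on top. The jar at (262,245) and the beakers stand where they were. The push is steady at about 9.7 N, so I am handing in.

```bash
python3 -c "
from rig import robot
o=robot.get_obs();print(o['time'],o['ft_force']);print(robot.hand_in())"
```

```text
21.7833 [-2.07749281 -0.21329741 10.16742393]
the job is handed in; nothing more can be done
None
```

The job is done and was handed in at 21.8 s. The rejected barrel is in the wire basket. The new one lies in the V-block, with the shut fingers still pushing it down at about 10 N.

**Last checks**
- **Push:** it averaged 9.7 N downward over six readings, and 10.2 N at hand-in. About 2 N of sideways force along the groove remained; one small correction did not remove it, but the barrel did not move.
- **Seating:** I lowered the new barrel onto the V, let it go so it could settle, then pushed from on top. In the wrist camera its axis is 64.2 mm high, and its line across the groove agrees with the old barrel's seat to within 0.1 mm.
- **Centring along the groove:** the views disagreed slightly. The wrist camera put the barrel about 0.5 mm off centre and the side camera about 1.5 mm. I accepted that as within camera error.
- **Bystanders:** the jar and both beakers stand at their starting positions in the pictures.

**Failed check:** once the gripper covered the barrel, the side-camera fit was unusable. The final seating rests on the wrist camera and on the fingers stopping at 79.2 mm, against the stated crest height of 79 mm.

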